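Lock the medicine jars away and hang the key back

TASK

Put every medicine jar that stands on the worktop into the open half of the round medicine locker, then swing its closing ring round by the knob until it is fully at the locked mark, over the opening. Then take the key from the rack, put it fully into the locker's lock, turn it clockwise to its stop and back home, pull it out, and hang it back squarely in its place between the bottle opener and the scoop without dislodging them. Leave the other things on the worktop alone.

Things in the scene. Friction and masses are not known exactly. Their poses are not given: they have to be found in the camera images.
- jar0: Squat medicine jar, amber body with a white cap, 54 mm diameter, 58 mm tall, upright and loose; origin at the centre of its underside, z up along its axis. Two or three of the four identical jars are there; absent ones read None.
- jar1: Squat medicine jar, amber body with a white cap, 54 mm diameter, 58 mm tall, upright and loose; origin at the centre of its underside, z up along its axis. Two or three of the four identical jars are there; absent ones read None.
- jar2: Squat medicine jar, amber body with a white cap, 54 mm diameter, 58 mm tall, upright and loose; origin at the centre of its underside, z up along its axis. Two or three of the four identical jars are there; absent ones read None.
- jar3: Squat medicine jar, amber body with a white cap, 54 mm diameter, 58 mm tall, upright and loose; origin at the centre of its underside, z up along its axis. Two or three of the four identical jars are there; absent ones read None.
- locker: White round drum, fixed; place and heading vary. Outer diameter 220 mm, inside 210 mm, rim 98 mm high, inner floor at z = 16 mm. Origin on its axis at worktop level, z up. The x > 0 half (away from the robot) has a fixed half-round cover; the x < 0 half is open until the ring's leaf covers it. A small dark locked mark is on the rim at -x. The lock case stands on the -y side, top at 100 mm.
- opening (a point): Middle of the drum's half-round opening (105 mm radius, 105 mm in x by up to 210 mm in y), 50 mm from the drum's axis towards -x, z = 100 mm; axes as the locker's. Jars inside side by side, standing or lying, clear the leaf; stacked ones do not. While the ring is not fully at 0, its leaf overlaps the opening a little on the +y side.
- closing_ring (a joint): Captive ring on the drum, turning about its vertical axis, carrying an aluminium half-round leaf (top at z = 109 mm) with a knob. 0 = open (knob at the drum's +x), pi = end stop: leaf over the opening, knob at the locked mark at -x. Grows counter-clockwise from above (knob passes the +y side). Starts at 0 to 0.15; about 2 N at the knob, stays where left.
- ring_knob (a point): Centre of the black round upright knob on the ring's leaf: 22 mm diameter, 38 mm tall (z = 109 to 147 mm; this point at 128 mm), 82 mm from the drum's axis. Turns with the ring; its x axis points away from the drum's axis.
- lock_mouth (a point): Centre of the keyhole in the steel top plate of the lock case (z = 100 mm), 160 mm from the drum's axis on its -y side; axes as the locker's. The keyhole is a slot 33 mm long (x) and 12 mm wide (y), 8 mm thick; below it the barrel has a slot 30 x 10 mm, with its floor 34 mm below this point. Lock case 56 mm wide in x.
- lock_barrel (a joint): Lock barrel, turned by the key: 0 = home (slot in line with the keyhole, the only place where the key goes in and out; starts here), 1.4 = stop, growing clockwise from above; stays where left, light friction. The key has about 0.1 rad of play in it. The turn to the stop throws a hidden bolt, which stays thrown when the key goes home.
- key: Steel key, 148 mm tall, hung upright on the rack. Origin at the centre of its lower end, z up along the shank. From below: bit 26 mm (x) by 7 mm (y), 16 mm high; shank of 8 mm diameter; hanger head 86 x 14 x 8 mm along x, underside at z = 80 mm, ends turned down 8 mm outside x = +-38 mm; then the grip. A half turn about z makes no difference. Fully in the lock its origin is 34 mm below lock_mouth.
- key_grip (a point): Middle of the key's grip, a plate with black sides 34 mm (key's x) by 13 mm (key's y, the way to pinch it) by 60 mm tall, above the hanger head; 120 mm above the key's lower end. Axes as the key's.
- rack: Fixed stand with a wooden foot, wooden end plates and two steel rails along its y; place and heading vary. Origin at worktop level at its middle, z up. Rails at x = +-27 mm, 10 mm wide, tops at z = 120 mm, 44 mm free between. Hung things reach down between the rails and rest with their heads across both, turned-down ends outside (6 mm play in x). The key hangs about y = 0, its origin at z = 40 mm.
- opener: Bottle opener with a 40 mm wide loop at its lower end, hanging about 40 mm to the rack's +y side of the key. Plain steel; hangs by the same head as the key's (86 x 14 x 8 mm), level with it, nothing above it. Origin on its centre line, 80 mm below the head's underside; x along the head.
- scoop: Measuring scoop, a cup of 34 mm diameter and 36 mm height at its lower end, hanging about 45 mm to the rack's -y side of the key. Plain steel; hangs by the same head as the key's (86 x 14 x 8 mm), level with it, nothing above it. Origin on its centre line, 80 mm below the head's underside; x along the head.
- beaker: Bystander: white and blue beaker, 74 mm diameter, 66 mm tall, loose; origin at the centre of its underside. To be left alone.
- spice: Bystander: spice jar with a printed label, 47 mm diameter, 98 mm tall, loose; origin at the centre of its underside. To be left alone (not a medicine jar).
- salt: Bystander: small wooden salt bowl, 71 mm diameter, 23 mm tall, loose; origin at the centre of its underside. To be left alone.
Not all that is in view belongs to the job. Leave any blue, purple or yellow look-alike of the key alone.

How it is judged:
On the way, in this order (a step that is already met when the one before it is completed fails the run):
1. all medicine jars are in the locker (horizontal distance between each of jar0, jar1, jar2, jar3 and locker below 0.105 m and z of each of jar0, jar1, jar2, jar3 in the frame of locker below 0.09 m), for 0.2 s.
2. the closing ring is at its locked mark (all of step 1 and value of joint closing_ring above 3 rad), for 0.2 s.
3. the key is fully in the lock (horizontal distance between key and lock_mouth below 0.006 m and z of key in the frame of lock_mouth below -0.023 m and value of joint lock_barrel below 0.2 rad), for 0.2 s.
4. the key is turned to its stop (horizontal distance between key and lock_mouth below 0.006 m and z of key in the frame of lock_mouth below -0.023 m and value of joint lock_barrel above 1.25 rad), for 0.1 s.
5. the key is turned back home (horizontal distance between key and lock_mouth below 0.006 m and z of key in the frame of lock_mouth below -0.023 m and value of joint lock_barrel below 0.14 rad), for 0.1 s.
6. the key is pulled out (z of key in the frame of lock_mouth above 0.005 m and value of joint lock_barrel below 0.16 rad), for 0.1 s.
At the end, for the whole second after the job is handed in: All jars in the drum; ring past 3.0 rad; barrel under 0.16 rad; key hung and released at rest within 10 mm across and 16 mm along the rails of the rack's middle, origin 34-46 mm high, tilt < 0.12, within 0.2 rad of square; opener and scoop within 20 mm of their starts (all of step 2 and value of joint lock_barrel below 0.16 rad and x of key in the frame of rack between -0.01 and 0.01 m and y of key in the frame of rack between -0.016 and 0.016 m and z of key in the frame of rack between 0.034 and 0.046 m and angle between key's own z axis and vertical below 0.12 rad and angle between the x axis of key and the x axis of rack, either way round below 0.2 rad and linear speed of key below 0.02 m/s and distance of each of opener, scoop from where it was at the start of the episode below 0.02 m); the robot touches nothing.
It fails at once if the opener or the scoop is dislodged (moved more than 30 mm) (distance of any of opener, scoop from where it was at the start of the episode above 0.03 m).
It fails at once if a bystander is disturbed (moved more than 30 mm) (distance of any of beaker, spice, salt from where it was at the start of the episode above 0.03 m).
Of jar0, jar1, jar2, jar3 only 2 to 3 are there at a start; the rules pass over those that are not, and their reading is None.
At some moment in a run one of jar0, jar1, jar2, jar3 may be knocked a few centimetres aside while the robot is not near it.
It also fails if it takes over 192 s, if anything falls off the work surface, if the arm or the gripper's body presses on something with over 40 N, if the wrist force passes 120 N, or if a joint passes its speed limit or range.

ROBOT

A 6-joint arm with a two-finger parallel gripper is mounted at the origin on a cart in front of the work surface, level with it; the furniture and walls round the work are solid. World frame = base frame: x ahead of the robot, y to its left, z up, the work surface at z = 0. Lengths are in m, angles in rad, forces in N, time in s.
With the tool pointing down it reaches from about 0.425 to 1.125 m from the base axis. Payload 14.9 kg.
Tool frame: the origin (TCP) lies between the finger pads; the fingertips stand 8 mm ahead of it and the grasp point (between the pads) lies 11 mm behind it; z points along the fingers, y is the line along which they close (so a half turn about z gives the same grasp; the last joint's range is limited). The gripper opens to 91 mm and grips with 3 to 60 N. Pads are 32 mm wide; open, the fingers measure 118 mm over their backs; the gripper's body (76 mm by 178 mm) begins 60 mm behind the grasp point.
Start: joints at [-1.179, 0.379, 1.734, -0, 1.028, -0.033], TCP at [0.288, -0.638, 0.222] pointing down, gripper open.
Joint ranges: [-2.77, 2.77], [-0.74, 2.19], [0, 2.66], [-1.06, 4.2], [0.31, 2.87], [-3.08, 3.08]. Speed limits (rad/s): [1.89, 1.89, 2.39, 3.14, 3.14, 3.14].

INTERFACE

Orientations are given as a rotation vector (axis times angle).
In Python, from rig import monitor, capture, bot gives the robot as it stands.
- The arm moves only by the tool apply_moves, never from a script. Its argument "rows" is a list of rows, each a list of 2 entries, a list of its own where there are three numbers: the shift along the world's x, y, z each as a share of 3 cm, from -1 to 1, then the turn, a rotation vector about the world's x, y, z each as a share of pi/4 rad, from -1 to 1. In form: [[[x, y, z], [wx, wy, wz]], ...]. A call has 1 to 5 rows; each row shifts and turns the commanded pose from where the row before left it; what a row does not reach is not made up. A row lasts 1/12 s, in which the tool goes at most 41.7 mm and 7.16 degrees, less where a joint would pass 70% of its speed; a pose out of reach is approached as far as the arm can. A call with a number of a shift or a turn outside -1 to 1 is refused whole. A call with a gripper value outside its range is refused whole. "grip" is the opening, from 0 (shut) to 1 (fully open), set as the call begins (left out, the last holds). The fingers move at their own pace and stop on an object; the grip force is fixed at half the most. Time passes only in rows, so rows that do not move let the fingers close. It gives the time, the measured TCP pose, the force, the opening and the grip force at its end, in the units of the state.
- monitor.state(): the state, without advancing time (a new reading comes with each control period).
- capture(name): name is "scene" or "top" or "wrist"; returns a dict with "frame" (400x640x3 uint8, red, green, blue), "z_map" (400x640 float32, m along the optical axis (not along the pixel's ray), 0 where there is no reading), "intrinsics" (3x3 intrinsics, pixels), "dist_coeffs" ([k1, k2, p1, p2, k3] as OpenCV has them; the pictures are not rectified), "rvec" (rotation vector, rad) and "tvec" (3), from world to camera coordinates, as OpenCV has them; the wrist camera has in their place "hand_eye" (4x4, takes a point from camera to tool coordinates, whose origin is the TCP and whose axes are the flange's). Camera axes: x right, y down, z forward; pixel columns grow to the right and rows downward; lengths in m; the calibration is good to about 2 mm. A picture is of the moment at which its call begins: read the wrist's pose just before it.
- bot.hand_in(): hands the job in; it is judged then, once.
The state is a dict: "clock": time; "joint_pos": joint angles; "joint_vel": joint speeds; "tau": joint torques, N m; "ee_pos": TCP position; "orientation": TCP orientation; "ft_force": force on the tool from outside, world axes, zero at the start; "ft_torque": the same for the moment, N m; "gripper_width": finger opening in m; "finger_force": force on a finger pad.
Only numpy, scipy, OpenCV 4.12 (cv2) and the standard library are available. Lean on these libraries where they do the work, as an engineer would, in place of code of your own. Each camera call takes 0.05 s, during which the arm holds its last target. There are 200 camera calls.

## Working session

There is one attempt and no reset: what is moved stays moved. The work goes in short steps, Python scripts to look and compute and a tool call to move; the robot and the scene stay as the last step left them, time stands still between calls to the robot, and variables do not carry over. Pictures are saved under pics/ and viewed, at most 14 in all, crops included, and the job is handed in when it is done.

Besides the shell and the picture viewer there is one more tool, called after "Emit:" by a JSON object that holds its "fn" and its "kwargs", one argument or row to a line. apply_moves: Moves the arm, as the interface text tells. Shift numbers are shares of 3 cm and turn numbers shares of pi/4 rad, none past 1 either way. Its arguments: {"type":"object","properties":{"rows":{"type":"array","items":{"type":"array"}},"grip":{"type":"number"}},"required":["rows"]}

```bash
ls; mkdir -p pics
cat > h.py <<'E'
import numpy as np, cv2
from rig import monitor, capture, bot
from scipy.spatial.transform import Rotation as R
def cap(n):
    s=monitor.state(); c=capture(n)
    if n=='wrist':
        T=np.eye(4);T[:3,:3]=R.from_rotvec(s['orientation']).as_matrix();T[:3,3]=s['ee_pos']
        c['T']=T@np.array(c['hand_eye'])
    else:
        M=np.eye(4);M[:3,:3]=cv2.Rodrigues(np.array(c['rvec'],float))[0];M[:3,3]=np.ravel(c['tvec']);c['T']=np.linalg.inv(M)
    return c
def cloud(c):
    h,w=c['z_map'].shape
    u,v=np.meshgrid(np.arange(w),np.arange(h))
    p=cv2.undistortPoints(np.stack([u,v],-1).reshape(-1,1,2).astype(np.float64),np.array(c['intrinsics'],float),np.array(c['dist_coeffs'],float)).reshape(h,w,2)
    z=c['z_map'].astype(float)
    P=np.dstack([p[...,0]*z,p[...,1]*z,z])@c['T'][:3,:3].T+c['T'][:3,3]
    P[z==0]=np.nan
    return P
def save(c,f,crop=None,scale=1):
    im=c['frame'][...,::-1]
    if crop: im=im[crop[1]:crop[3],crop[0]:crop[2]]
    cv2.imwrite('pics/'+f,cv2.resize(im,None,fx=scale,fy=scale,interpolation=cv2.INTER_CUBIC))
E
python3 - <<'E'
from h import *
import pickle
for n in('scene','top'):
    c=cap(n);save(c,n+'0.png',scale=1.25);pickle.dump(c,open(n+'0.pkl','wb'));print(n,c['T'][:3,3].round(3),c['T'][:3,2].round(2))
print(monitor.state())
E
```

```text
pics
scene [0.034 0.623 0.773] [ 0.35 -0.75 -0.56]
top [ 0.35  -0.229  1.021] [ 0.13  0.03 -0.99]
{'clock': 0.1, 'joint_pos': array([-1.17931962e+00,  3.79393184e-01,  1.73472013e+00,  2.89403222e-05,
        1.02848635e+00, -3.32831394e-02]), 'joint_vel': array([-0.00033294,  0.0003183 , -0.00162329, -0.00057142, -0.00046422,
       -0.00057145]), 'tau': array([-1.32181369e-03, -7.65050769e+01, -4.35293806e+01,  6.51583937e-02,
        3.98855447e-02, -2.11600644e-05]), 'ee_pos': array([ 0.28835034, -0.63747022,  0.22132904]), 'orientation': array([-3.07003942e+00, -6.61973969e-01,  2.43405346e-04]), 'ft_force': array([-0.38638193, -0.02226081, -0.50121065]), 'ft_torque': array([0.02182567, 0.02692238, 0.02454019]), 'finger_force': 0.0, 'gripper_width': 0.09100850844141527}
```

View pics/top0.png

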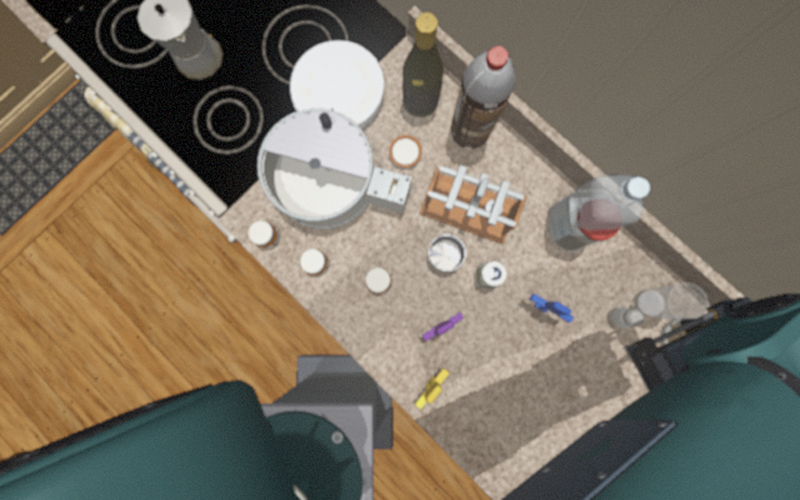

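View pics/scene0.png

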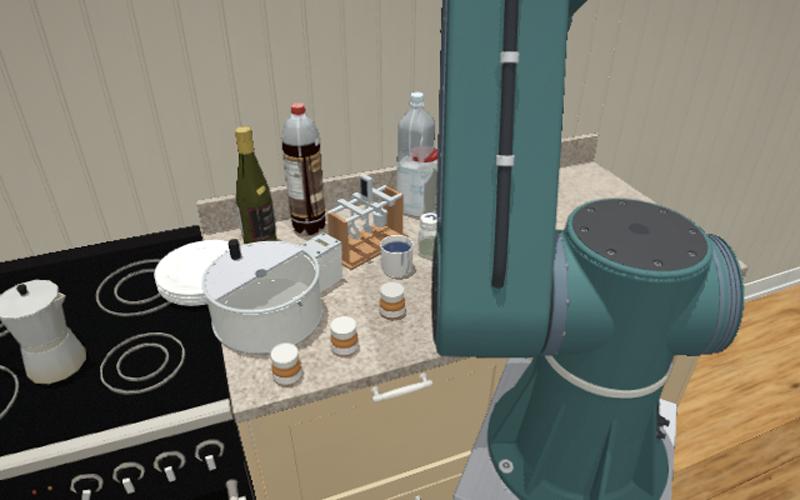

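Top view (800-px scale): three jars at (261,234), (312,262), (378,281). The drum's axis is near (315,165), the knob at (325,120) and the lock at (390,188). The rack is at (472,205), with the key in the middle. Beaker (447,254), spice (492,275) and salt (405,152) are bystanders. The scene view agrees.

Run:
```python
from h import *
import pickle
c=pickle.load(open('top0.pkl','rb'));P=cloud(c)
def at(u,v,r=2):
    u=int(u/1.25);v=int(v/1.25);return np.nanmedian(P[v-r:v+r+1,u-r:u+r+1].reshape(-1,3),0).round(4)
for n,u,v in [('j',261,234),('j',312,262),('j',378,281),('axis',315,165),('knob',325,118),('lock',392,188),('beaker',447,254),('spice',492,275),('salt',405,152),('keytop',483,185),('table',330,300),('bott1',497,55),('bott2',638,187),('wine',427,23)]: print(n,at(u,v))
# jar caps
hsv=c['frame'].astype(int)
for u,v in [(261,234),(312,262),(378,281)]:
    p=at(u,v);m=(np.hypot(P[...,0]-p[0],P[...,1]-p[1])<.045)&(abs(P[...,2]-.058)<.006)
    q=P[m];(cx,cy),r=cv2.minEnclosingCircle(q[:,:2].astype(np.float32));print('jar',cx,cy,r,q.mean(0).round(4),len(q))
# height map rendered in world grid for rail/leaf
for zlo,zhi,nm in[(.093,.104,'rim+lock'),(.105,.113,'leaf'),(.113,.127,'rails'),(.135,.155,'knob')]:
    m=(P[...,2]>zlo)&(P[...,2]<zhi)&(P[...,0]>.3)
    q=P[m];print(nm,len(q),np.percentile(q,[1,50,99],axis=0).round(3).tolist())
np.save('P.npy',P)
# top-down height image
x=P[...,0];y=P[...,1];z=P[...,2]
H=np.zeros((500,700),np.uint8)
ok=np.isfinite(z)&(x>.35)&(x<.85)&(y>-.6)&(y<.1)
# row: x decreasing; col: y decreasing ; 1 mm/px
r=((.85-x[ok])*1000).astype(int).clip(0,499);k=((.1-y[ok])*1000).astype(int).clip(0,699)
v=(z[ok].clip(0,.17)*1500).astype(np.uint8)
for rr,kk,vv in zip(r,k,v): H[max(rr-1,0):rr+2,max(kk-1,0):kk+2]=vv
cv2.imwrite('pics/H.png',cv2.applyColorMap(H,cv2.COLORMAP_TURBO))
```

```text
j [0.4996 0.0602 0.0574]
j [ 0.4421 -0.046   0.0585]
j [ 0.4029 -0.1792  0.0582]
axis [ 0.6261 -0.0613  0.1117]
knob [ 0.7073 -0.0864  0.1474]
lock [ 0.5861 -0.2087  0.0715]
beaker [ 0.4597 -0.3218  0.0055]
spice [ 0.4079 -0.3972  0.0983]
salt [ 0.6796 -0.2379  0.023 ]
keytop [ 0.5608 -0.3716  0.1876]
table [ 0.3651 -0.0757 -0.0004]
bott1 [ 0.7266 -0.3754  0.3278]
bott2 [ 0.5221 -0.5756  0.3171]
wine [ 0.8004 -0.2724  0.2985]
jar 0.5046445727348328 0.05980455502867699 0.02406681515276432 [0.5041 0.0593 0.0578] 281
jar 0.44495058059692383 -0.0470452718436718 0.023988185450434685 [ 0.4446 -0.0473  0.0579] 282
jar 0.4056599736213684 -0.17899401485919952 0.023898456245660782 [ 0.4053 -0.1792  0.0584] 290
rim+lock 2116 [[0.332, -0.863, 0.093], [0.578, -0.376, 0.099], [0.959, 0.215, 0.104]]
leaf 4272 [[0.34, -0.836, 0.105], [0.666, -0.095, 0.109], [0.917, 0.182, 0.113]]
rails 2321 [[0.328, -0.863, 0.113], [0.564, -0.43, 0.12], [0.945, 0.217, 0.127]]
knob 2570 [[0.308, -0.866, 0.135], [0.601, -0.539, 0.145], [0.933, 0.223, 0.155]]
```

View pics/H.png

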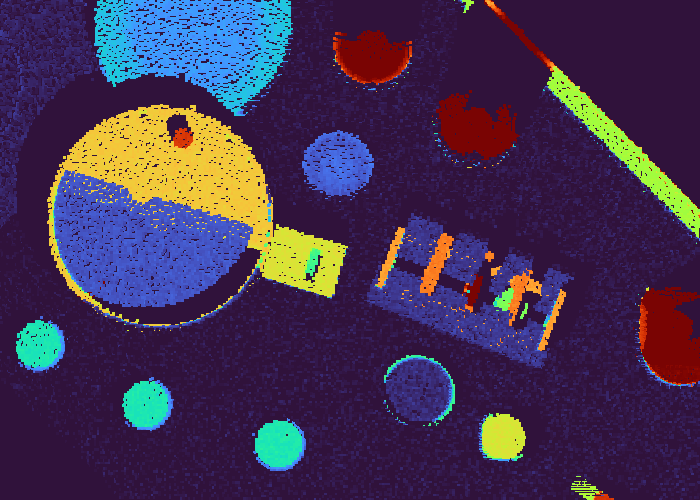

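Height map (1 px = 1 mm, up = +x, left = +y): drum centre is near (160,215), lock slot near (313,263) and key near (480,290). Bottles stand beside the rack. Next I'll fit the shapes.

```bash
cat > fit.py <<'E'
from h import *
from scipy.optimize import least_squares
P=np.load('P.npy');x,y,z=P[...,0],P[...,1],P[...,2]
near=np.hypot(x-.635,y+.06)
# rim: z .09-.101 near radius
m=(near>.098)&(near<.116)&(z>.092)&(z<.101)&(y>-.15); q=P[m]
m2=(near<.125)&(z>.104)&(z<.114); ql=P[m2]
f=lambda p:np.hypot(q[:,0]-p[0],q[:,1]-p[1])-p[2]
s=least_squares(f,[.635,-.06,.108],loss='soft_l1',f_scale=.002);print('rim fit',s.x,len(q))
k=(near<.125)&(z>.13)&(z<.155);print('knob',P[k].mean(0),cv2.minEnclosingCircle(P[k][:,:2].astype(np.float32)))
hull=cv2.convexHull(ql[:,:2].astype(np.float32))[:,0];
print('leaf enclosing',cv2.minEnclosingCircle(ql[:,:2].astype(np.float32)),len(ql),np.percentile(ql[:,2],[5,50,95]))
# leaf straight edge: min x for bins in y
c=s.x[:2]
for lab,zl in(('leaf',(.1065,.113)),):
    qq=P[(near<.1)&(z>zl[0])&(z<zl[1])]
    pts=[]
    for b in np.arange(-.14,.03,.008):
        t=qq[(qq[:,1]>b)&(qq[:,1]<b+.008)]
        if len(t)>5: pts.append([b+.004,np.percentile(t[:,0],2)])
    pts=np.array(pts);print(np.round(pts,3).tolist());print(np.polyfit(pts[:,1]*0+pts[:,0],pts[:,1],1))
# lock plate
l=(np.hypot(x-.587,y+.213)<.06)&(z>.094)&(z<.106);print('lock',cv2.minAreaRect(P[l][:,:2].astype(np.float32)),len(P[l]),np.median(P[l][:,2]))
# heads/endplates
for nm,zl in(('rack',(.112,.14)),('grip',(.15,.195))):
    r=(x>.46)&(x<.66)&(y<-.26)&(y>-.48)&(z>zl[0])&(z<zl[1])
    n,lb,st,ce=cv2.connectedComponentsWithStats(r.astype(np.uint8))
    for i in range(1,n):
        if st[i,4]>15:
            t=P[lb==i];print(nm,cv2.minAreaRect(t[:,:2].astype(np.float32)),len(t),t.mean(0).round(4))
E
python3 fit.py
python3 - <<'E'
from h import *
import pickle
c=pickle.load(open('top0.pkl','rb'));save(c,'rk.png',(280,120,440,240),5)
E
```

```text
rim fit [ 0.63239391 -0.06057307  0.10632808] 98
knob [ 0.70758243 -0.08434618  0.14473352] ((0.7097120881080627, -0.08375021815299988), 0.011464931070804596)
leaf enclosing ((0.6308839917182922, -0.06480356305837631), 0.11791517585515976) 3497 [0.10662601 0.10939158 0.11208021]
[[-0.136, 0.611], [-0.128, 0.612], [-0.12, 0.615], [-0.112, 0.618], [-0.104, 0.62], [-0.096, 0.623], [-0.088, 0.625], [-0.08, 0.626], [-0.072, 0.628], [-0.064, 0.625], [-0.056, 0.623], [-0.048, 0.631], [-0.04, 0.639], [-0.032, 0.641], [-0.024, 0.644], [-0.016, 0.646], [-0.008, 0.647], [0.0, 0.65], [0.008, 0.653], [0.016, 0.655], [0.024, 0.658], [0.032, 0.659]]
[0.2933765  0.64927689]
lock ((0.5889638662338257, -0.19790109992027283), (0.08863475918769836, 0.05612136423587799), 73.18920135498047) 643 0.10038101148403744
rack ((0.5595489740371704, -0.37041884660720825), (0.17949178814888, 0.08669408410787582), 68.47264862060547) 1219 [ 0.557  -0.3706  0.1236]
grip ((0.5583837032318115, -0.37152591347694397), (0.01345848198980093, 0.03415273502469063), 68.57354736328125) 122 [ 0.556  -0.3697  0.1819]
```

View pics/rk.png

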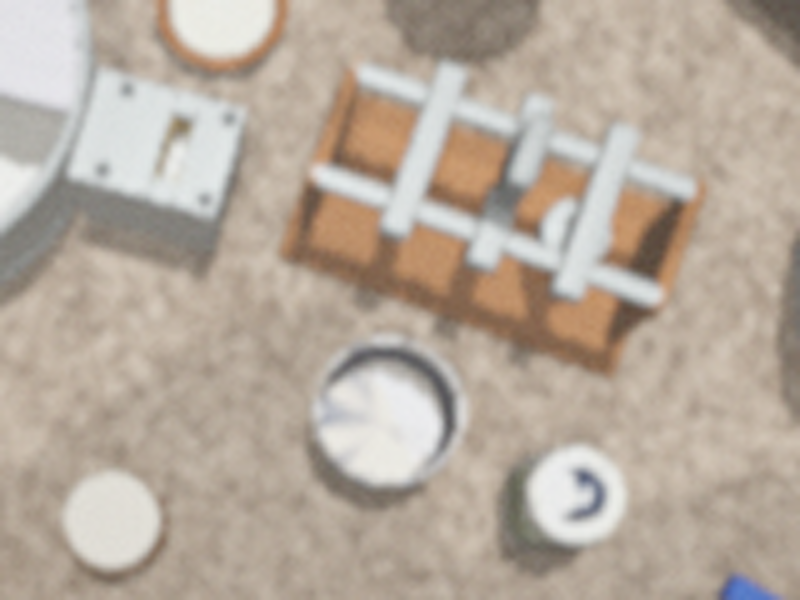

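The fits agree:
- Drum axis is about (0.632,-0.0605), locker yaw -16.8°, and the ring is near 0.
- Rack yaw is -21.5°, with the key grip at (0.5584,-0.3715).
- The crop shows the key between the two plain heads and the keyhole at (175,147).

Next I'll move towards jar2.

Emit:
{"fn": "apply_moves", "kwargs": {
  "rows": [
    [[0.244,0.955,0],[0,0,0.013]],
    [[0.244,0.955,0],[0,0,0.013]],
    [[0.244,0.955,0],[0,0,0.013]],
    [[0.244,0.955,0],[0,0,0.013]],
    [[0.244,0.955,0],[0,0,0.013]]
  ],
  "grip": 1
}}

```text
clock: 0.52
ee_pos: [0.3251, -0.493, 0.2216]
orientation: [-3.052, -0.741, 0.0]
ft_force: [0.7, 0.3, -0.5]
gripper_width: 0.0914
finger_force: 0.0
```

Emit:
{"fn": "apply_moves", "kwargs": {
  "rows": [
    [[0.244,0.955,0],[0,0,0.013]],
    [[0.244,0.955,0],[0,0,0.013]],
    [[0.244,0.955,0],[0,0,0.013]],
    [[0.244,0.955,0],[0,0,0.013]],
    [[0.244,0.955,0],[0,0,0.013]]
  ]
}}

```text
clock: 0.93
ee_pos: [0.3616, -0.3498, 0.2217]
orientation: [-3.033, -0.818, 0.0]
ft_force: [0.9, -0.1, 0.2]
gripper_width: 0.0913
finger_force: 0.0
```

Emit:
{"fn": "apply_moves", "kwargs": {
  "rows": [
    [[0.244,0.955,0],[0,0,0.013]],
    [[0.244,0.955,0],[0,0,0.013]],
    [[0.244,0.955,0],[0,0,0.013]],
    [[0.244,0.955,0],[0,0,0.013]],
    [[0.244,0.955,0],[0,0,0.013]]
  ]
}}

```text
clock: 1.35
ee_pos: [0.3982, -0.2066, 0.2218]
orientation: [-3.011, -0.896, 0.0]
ft_force: [0.2, 0.2, 0.3]
gripper_width: 0.0909
finger_force: 0.0
```

Emit:
{"fn": "apply_moves", "kwargs": {
  "rows": [
    [[0.244,0.955,0],[0,0,0.013]],
    [[0,0,0],[0,0,0]]
  ]
}}

```text
clock: 1.52
ee_pos: [0.4058, -0.176, 0.2217]
orientation: [-3.005, -0.915, 0.0]
ft_force: [0.6, 0.1, 0.3]
gripper_width: 0.0914
finger_force: 0.0
```

```bash
cat > jars.py <<'E'
from h import *
# report jar caps seen by each camera, and arm state
s=monitor.state();a=R.from_rotvec(s['orientation']).as_matrix()
print('t',round(s['clock'],2),'tcp',s['ee_pos'].round(4),'close deg',np.degrees(np.arctan2(a[1,1],a[0,1])).round(1),'tilt',a[:,2].round(3),'q',s['joint_pos'].round(2),'w',round(s['gripper_width'],4),'F',s['ft_force'].round(1),'ff',s['finger_force'])
for n in ('top','wrist','scene'):
    c=cap(n);P=cloud(c);f=c['frame'].astype(int)
    white=(f.min(2)>140)&(f.max(2)-f.min(2)<40)
    m=white&(abs(P[...,2]-.058)<.008)&(P[...,0]>.3)&(P[...,0]<.62)&(P[...,1]<.2)&(P[...,1]>-.28)
    m&=np.hypot(P[...,0]-.632,P[...,1]+.0605)>.125
    k,lb,st,ce=cv2.connectedComponentsWithStats(m.astype(np.uint8))
    for i in range(1,k):
        if st[i,4]>40:
            q=P[lb==i];print(n,np.round(cv2.minEnclosingCircle(q[:,:2].astype(np.float32))[0],4),'r',round(cv2.minEnclosingCircle(q[:,:2].astype(np.float32))[1],4),'n',len(q),np.median(q[:,2]).round(4))
E
python3 jars.py
```

```text
t 1.52 tcp [ 0.4058 -0.176   0.2217] close deg -56.1 tilt [-0.     0.001 -1.   ] q [-0.46 -0.04  2.24  0.    0.95  0.52] w 0.0914 F [0.6 0.1 0.3] ff 0.0
top [0.5048 0.0599] r 0.0243 n 279 0.0579
wrist [ 0.5875 -0.2138] r 0.0097 n 167 0.0651
wrist [ 0.4416 -0.0442] r 0.0243 n 2065 0.0571
wrist [ 0.4137 -0.1698] r 0.0198 n 374 0.057
wrist [ 0.4075 -0.1778] r 0.0188 n 131 0.0569
wrist [ 0.3991 -0.1911] r 0.0136 n 281 0.0569
scene [ 0.5584 -0.1986] r 0.0321 n 88 0.0572
scene [ 0.4009 -0.1748] r 0.0259 n 215 0.0571
scene [ 0.4428 -0.0428] r 0.0247 n 273 0.057
scene [0.5007 0.0643] r 0.0254 n 311 0.0565
```

Emit:
{"fn": "apply_moves", "kwargs": {
  "rows": [
    [[0,0,-1],[0,0,0]],
    [[0,0,-1],[0,0,0]],
    [[0,0,-1],[0,0,0]],
    [[0,0,-1],[0,0,0]],
    [[0,-0.07,-1],[0,0,0]]
  ]
}}

```text
clock: 2.08
ee_pos: [0.4053, -0.1824, 0.0706]
orientation: [3.007, 0.908, 0.0]
ft_force: [1.1, -0.6, 1.4]
gripper_width: 0.0917
finger_force: 0.0
```

Emit:
{"fn": "apply_moves", "kwargs": {
  "rows": [
    [[0,0,-0.9],[0,0,0]],
    [[0,0,-0.25],[0,0,0]],
    [[0,0,0],[0,0,0]]
  ]
}}

```text
clock: 2.33
ee_pos: [0.4043, -0.1817, 0.0359]
orientation: [-3.005, -0.908, 0.005]
ft_force: [-0.1, -0.4, -0.4]
gripper_width: 0.0911
finger_force: 0.0
```

Emit:
{"fn": "apply_moves", "kwargs": {
  "rows": [
    [[0,0,0],[0,0,0]],
    [[0,0,0],[0,0,0]],
    [[0,0,0],[0,0,0]],
    [[0,0,0],[0,0,0]],
    [[0,0,0],[0,0,0]]
  ],
  "grip": 0.3
}}

```text
clock: 2.75
ee_pos: [0.4061, -0.1817, 0.0383]
orientation: [3.006, 0.91, 0.002]
ft_force: [-0.6, 0.1, -0.4]
gripper_width: 0.0603
finger_force: 0.4
```

Emit:
{"fn": "apply_moves", "kwargs": {
  "rows": [
    [[0,0,0],[0,0,0]],
    [[0,0,0.5],[0,0,0]]
  ]
}}

```text
clock: 2.92
ee_pos: [0.4045, -0.1808, 0.0512]
orientation: [-3.005, -0.91, 0.003]
ft_force: [-0.5, 1.7, -0.9]
gripper_width: 0.0474
finger_force: 30.1
```

Emit:
{"fn": "apply_moves", "kwargs": {
  "rows": [
    [[0,0,1],[0,0,0]],
    [[0,0,1],[0,0,0]],
    [[0,0,1],[0,0,0]],
    [[0,0,1],[0,0,0]],
    [[0,0,0],[0,0,0]]
  ]
}}

```text
clock: 3.33
ee_pos: [0.408, -0.1826, 0.1775]
orientation: [3.002, 0.909, 0.008]
ft_force: [2.1, -0.3, 0.0]
gripper_width: 0.0474
finger_force: 30.0
```

Emit:
{"fn": "apply_moves", "kwargs": {
  "rows": [
    [[0.92,0.44,0],[0,0,0]],
    [[0.92,0.44,0],[0,0,0]],
    [[0.92,0.44,0],[0,0,0]],
    [[0.92,0.44,0],[0,0,0]],
    [[0.92,0.44,0],[0,0,0]]
  ]
}}

```text
clock: 3.75
ee_pos: [0.5446, -0.1145, 0.1718]
orientation: [-3.006, -0.911, 0.001]
ft_force: [0.0, -0.6, 0.1]
gripper_width: 0.0478
finger_force: 30.0
```

Emit:
{"fn": "apply_moves", "kwargs": {
  "rows": [
    [[0.92,0.44,0],[0,0,0]],
    [[0,0,0],[0,0,0]],
    [[0,0,0],[0,0,0]]
  ]
}}

```text
clock: 4.0
ee_pos: [0.5717, -0.1015, 0.1716]
orientation: [-3.006, -0.913, 0.001]
ft_force: [-1.0, 0.2, -0.7]
gripper_width: 0.0475
finger_force: 30.0
```

```bash
python3 jars.py; python3 -c "
from h import *
save(cap('wrist'),'w1.png')"
```

```text
t 4.0 tcp [ 0.5717 -0.1015  0.1716] close deg -56.2 tilt [-0.001  0.    -1.   ] q [-0.22  0.26  2.   -0.    0.88  0.77] w 0.0475 F [-1.   0.2 -0.7] ff 29.999848008155823
top [ 0.4445 -0.046 ] r 0.024 n 264 0.0582
wrist [0.5018 0.0627] r 0.0244 n 2415 0.057
scene [ 0.558  -0.1983] r 0.0308 n 84 0.0582
scene [ 0.4425 -0.0438] r 0.0256 n 269 0.0569
scene [0.5007 0.0634] r 0.0259 n 309 0.0564
```

View pics/w1.png

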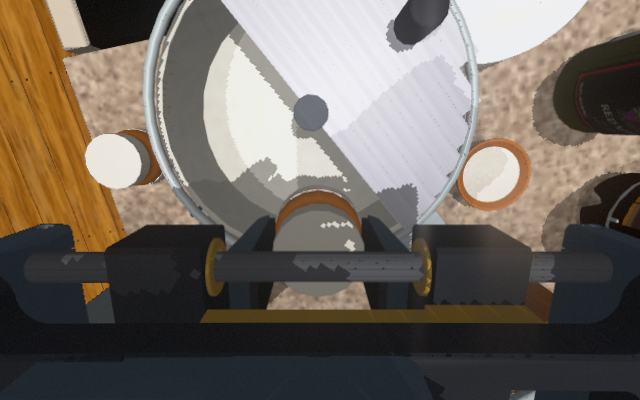

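The wrist view shows the jar held over the -y end of the opening, the drum axis at (311,112) and the leaf edge to the right of the jar. I'll lower and release it.

Emit:
{"fn": "apply_moves", "kwargs": {
  "rows": [
    [[-0.1,0,-0.9],[0,0,0]],
    [[0,0,-0.8],[0,0,0]],
    [[0,0,-0.7],[0,0,0]],
    [[0,0,-0.6],[0,0,0]],
    [[0,0,0],[0,0,0]]
  ]
}}

```text
clock: 4.62
ee_pos: [0.5656, -0.1023, 0.0795]
orientation: [-3.005, -0.909, 0.006]
ft_force: [-0.2, 0.5, -1.2]
gripper_width: 0.0477
finger_force: 30.0
```

Emit:
{"fn": "apply_moves", "kwargs": {
  "rows": [
    [[0,0,-0.4],[0,0,0]],
    [[0,0,-0.3],[0,0,0]],
    [[0,0,0],[0,0,0]]
  ]
}}

```text
clock: 4.87
ee_pos: [0.5686, -0.1024, 0.0615]
orientation: [3.007, 0.91, 0.001]
ft_force: [-0.4, 0.5, -2.3]
gripper_width: 0.0477
finger_force: 30.0
```

Emit:
{"fn": "apply_moves", "kwargs": {
  "rows": [
    [[0,0,0],[0,0,0]],
    [[0,0,0],[0,0,0]],
    [[0,0,0],[0,0,0]],
    [[0,0,0.5],[0,0,0]],
    [[0,0,1],[0,0,0]]
  ],
  "grip": 0.72
}}

```text
clock: 5.28
ee_pos: [0.5662, -0.1019, 0.1045]
orientation: [-3.005, -0.91, 0.007]
ft_force: [0.1, 0.4, -0.5]
gripper_width: 0.0657
finger_force: 0.0
```

Emit:
{"fn": "apply_moves", "kwargs": {
  "rows": [
    [[0,0,1],[0,0,0]],
    [[0,0,1],[0,0,0]],
    [[0,0,0.5],[0,0,0]],
    [[-0.2,0.5,0],[0,0,0.158]],
    [[-0.2,0.5,0],[0,0,0.158]]
  ]
}}

```text
clock: 5.7
ee_pos: [0.557, -0.0725, 0.1832]
orientation: [2.867, 1.281, 0.004]
ft_force: [0.5, 0.4, 0.0]
gripper_width: 0.0654
finger_force: 0.0
```

Emit:
{"fn": "apply_moves", "kwargs": {
  "rows": [
    [[-0.2,0.5,0],[0,0,0.158]],
    [[-0.2,0.5,0],[0,0,0.158]],
    [[-0.2,0.5,0],[0,0,0.158]],
    [[-0.2,0.5,0],[0,0,0.158]],
    [[-0.2,0.5,0],[0,0,0.158]]
  ],
  "grip": 1
}}

```text
clock: 6.12
ee_pos: [0.5259, 0.0033, 0.1817]
orientation: [2.338, 2.098, 0.001]
ft_force: [-0.5, 0.7, -0.3]
gripper_width: 0.0909
finger_force: 0.0
```

Emit:
{"fn": "apply_moves", "kwargs": {
  "rows": [
    [[-0.2,0.5,0],[0,0,0.158]],
    [[-0.2,0.5,0],[0,0,0.158]],
    [[-0.2,0.5,0],[0,0,0.158]],
    [[-0.2,0.5,0],[0,0,0.158]],
    [[0,0,0],[0,0,0]]
  ]
}}

```text
clock: 6.53
ee_pos: [0.5014, 0.0643, 0.1816]
orientation: [-1.748, -2.61, -0.0]
ft_force: [0.2, -0.6, 0.6]
gripper_width: 0.0914
finger_force: 0.0
```

```bash
python3 jars.py; python3 -c "
from h import *
save(cap('top'),'t2.png',(160,70,400,250),3)"
```

```text
t 6.53 tcp [0.5014 0.0643 0.1816] close deg 22.4 tilt [ 0.  0. -1.] q [ 0.08  0.13  2.14  0.    0.87 -0.31] w 0.0914 F [ 0.2 -0.6  0.6] ff 0.0
top [0.5053 0.0594] r 0.0244 n 205 0.0579
top [ 0.4451 -0.047 ] r 0.0245 n 287 0.0581
wrist [0.5016 0.0633] r 0.0241 n 2046 0.057
wrist [ 0.4588 -0.0528] r 0.0131 n 170 0.0572
scene [ 0.5589 -0.1992] r 0.0303 n 84 0.0578
scene [ 0.4428 -0.0424] r 0.0254 n 273 0.0568
scene [0.5008 0.0628] r 0.0256 n 305 0.0564
```

View pics/t2.png

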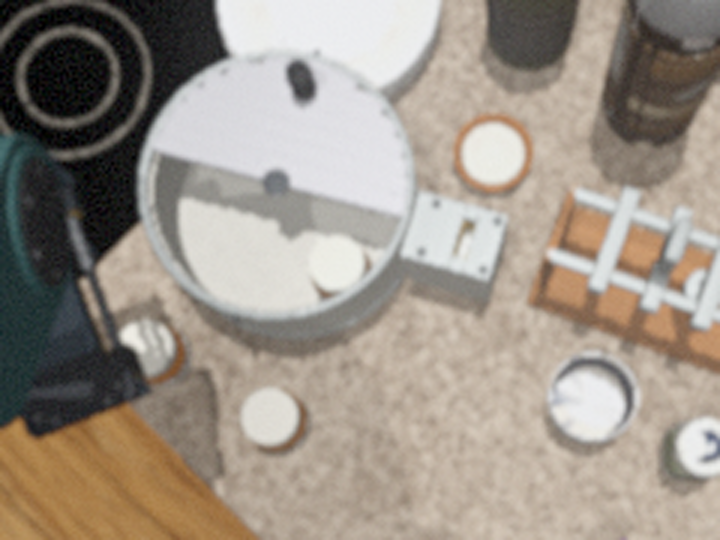

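The top view shows jar2 standing in the drum at (337,262), and jars 0 and 1 unmoved. I'll pick jar0.

Emit:
{"fn": "apply_moves", "kwargs": {
  "rows": [
    [[0,-0.03,-1],[0,0,0]],
    [[0,0,-1],[0,0,0]],
    [[0,0,-1],[0,0,0]],
    [[0,0,-1],[0,0,0]],
    [[0,0,-0.55],[0,0,0]]
  ]
}}

```text
clock: 7.15
ee_pos: [0.5012, 0.0609, 0.0422]
orientation: [-1.762, -2.599, 0.002]
ft_force: [0.4, 0.0, -0.1]
gripper_width: 0.0911
finger_force: 0.0
```

Emit:
{"fn": "apply_moves", "kwargs": {
  "rows": [
    [[0,0,-0.25],[0,0,0]],
    [[0,0,0],[0,0,0]],
    [[0,0,0],[0,0,0]],
    [[0,0,0],[0,0,0]],
    [[0,0,0],[0,0,0]]
  ],
  "grip": 0.3
}}

```text
clock: 7.57
ee_pos: [0.5031, 0.0618, 0.0387]
orientation: [1.759, 2.601, 0.002]
ft_force: [-1.1, -0.6, -0.3]
gripper_width: 0.0607
finger_force: 0.0
```

Emit:
{"fn": "apply_moves", "kwargs": {
  "rows": [
    [[0,0,0],[0,0,0]],
    [[0,0,0],[0,0,0]],
    [[0,0,0.5],[0,0,0]],
    [[0,0,1],[0,0,0]],
    [[0,0,1],[0,0,0]]
  ]
}}

```text
clock: 7.98
ee_pos: [0.5013, 0.0617, 0.1128]
orientation: [-1.758, -2.602, 0.002]
ft_force: [0.8, 0.1, -1.3]
gripper_width: 0.048
finger_force: 26.4
```

Emit:
{"fn": "apply_moves", "kwargs": {
  "rows": [
    [[0,0,1],[0,0,0]],
    [[0,0,1],[0,0,0]],
    [[0.6,-0.3,0.2],[0,0,0]],
    [[0.9,-0.45,0],[0,0,0]],
    [[0.9,-0.45,0],[0,0,0]]
  ]
}}

```text
clock: 8.4
ee_pos: [0.5753, 0.0256, 0.18]
orientation: [1.757, 2.602, 0.002]
ft_force: [0.0, 0.6, -0.9]
gripper_width: 0.0481
finger_force: 26.4
```

Emit:
{"fn": "apply_moves", "kwargs": {
  "rows": [
    [[0.85,-0.5,0],[0,0,0]],
    [[0,0,0],[0,0,0]],
    [[0,0,-0.9],[0,0,0]],
    [[0,0,-0.9],[0,0,0]],
    [[0,0,-0.8],[0,0,0]]
  ]
}}

```text
clock: 8.82
ee_pos: [0.5994, 0.0108, 0.0995]
orientation: [1.759, 2.603, 0.0]
ft_force: [0.9, 0.5, -1.8]
gripper_width: 0.0479
finger_force: 26.5
```

Emit:
{"fn": "apply_moves", "kwargs": {
  "rows": [
    [[0,0,-0.7],[0,0,0]],
    [[0,0,-0.3],[0,0,0]],
    [[0,0,-0.3],[0,0,0]],
    [[0,0,0],[0,0,0]]
  ]
}}

```text
clock: 9.15
ee_pos: [0.5991, 0.0109, 0.0605]
orientation: [-1.758, -2.602, 0.001]
ft_force: [0.4, 0.1, -1.0]
gripper_width: 0.0479
finger_force: 26.5
```

Emit:
{"fn": "apply_moves", "kwargs": {
  "rows": [
    [[0,0,0],[0,0,0]],
    [[0,0,0],[0,0,0]],
    [[0,0,0],[0,0,0]],
    [[0,0,0.5],[0,0,0]],
    [[0,0,1],[0,0,0]]
  ],
  "grip": 0.72
}}

```text
clock: 9.57
ee_pos: [0.5981, 0.0108, 0.1051]
orientation: [-1.757, -2.6, 0.003]
ft_force: [-0.5, 0.1, -0.2]
gripper_width: 0.0657
finger_force: 0.0
```

Emit:
{"fn": "apply_moves", "kwargs": {
  "rows": [
    [[0,0,1],[0,0,0]],
    [[0,0,1],[0,0,0]],
    [[0,0,0.5],[0,0,0]],
    [[-0.374,-0.129,0],[0,0,-0.155]],
    [[-0.374,-0.129,0],[0,0,-0.155]]
  ]
}}

```text
clock: 9.98
ee_pos: [0.5783, 0.003, 0.1838]
orientation: [2.066, 2.363, 0.004]
ft_force: [0.3, 0.2, -0.6]
gripper_width: 0.0659
finger_force: 0.0
```

Emit:
{"fn": "apply_moves", "kwargs": {
  "rows": [
    [[-0.374,-0.129,0],[0,0,-0.155]],
    [[-0.374,-0.129,0],[0,0,-0.155]],
    [[-0.374,-0.129,0],[0,0,-0.155]],
    [[-0.374,-0.129,0],[0,0,-0.155]],
    [[-0.374,-0.129,0],[0,0,-0.155]]
  ],
  "grip": 1
}}

```text
clock: 10.4
ee_pos: [0.5209, -0.0165, 0.1823]
orientation: [2.682, 1.635, 0.002]
ft_force: [-0.0, 0.4, -1.1]
gripper_width: 0.0908
finger_force: 0.0
```

Emit:
{"fn": "apply_moves", "kwargs": {
  "rows": [
    [[-0.374,-0.129,0],[0,0,-0.155]],
    [[-0.374,-0.129,0],[0,0,-0.155]],
    [[-0.374,-0.129,0],[0,0,-0.155]],
    [[-0.374,-0.129,0],[0,0,-0.155]],
    [[-0.374,-0.129,0],[0,0,-0.155]]
  ]
}}

```text
clock: 10.82
ee_pos: [0.4649, -0.0358, 0.1823]
orientation: [3.049, 0.756, 0.002]
ft_force: [0.4, -0.4, -0.2]
gripper_width: 0.0914
finger_force: 0.0
```

Emit:
{"fn": "apply_moves", "kwargs": {
  "rows": [
    [[-0.374,-0.129,0],[0,0,-0.155]],
    [[-0.374,-0.129,0],[0,0,-0.155]],
    [[0,0,0],[0,0,0]]
  ]
}}

```text
clock: 11.07
ee_pos: [0.4413, -0.0437, 0.182]
orientation: [3.118, 0.38, 0.001]
ft_force: [-0.0, -0.0, -0.0]
gripper_width: 0.0913
finger_force: 0.0
```

```bash
python3 jars.py
```

```text
t 11.07 tcp [ 0.4413 -0.0437  0.182 ] close deg -76.1 tilt [ 0. -0. -1.] q [-0.15  0.02  2.26 -0.    0.86  1.18] w 0.0913 F [-0. -0. -0.] ff 0.0
wrist [ 0.4503 -0.042 ] r 0.022 n 683 0.0571
wrist [ 0.4405 -0.045 ] r 0.0235 n 462 0.057
wrist [ 0.4315 -0.0616] r 0.0054 n 94 0.0571
scene [ 0.4445 -0.0409] r 0.0258 n 266 0.0569
```

Emit:
{"fn": "apply_moves", "kwargs": {
  "rows": [
    [[0.03,0,-1],[0,0,0]],
    [[0,0,-1],[0,0,0]],
    [[0,0,-1],[0,0,0]],
    [[0,0,-1],[0,0,0]],
    [[0,0,-0.55],[0,0,0]]
  ]
}}

```text
clock: 11.63
ee_pos: [0.4431, -0.043, 0.0424]
orientation: [-3.116, -0.396, 0.003]
ft_force: [-0.6, -0.6, -0.3]
gripper_width: 0.0914
finger_force: 0.0
```

Emit:
{"fn": "apply_moves", "kwargs": {
  "rows": [
    [[0,0,-0.25],[0,0,0]],
    [[0,0,0],[0,0,0]],
    [[0,0,0],[0,0,0]],
    [[0,0,0],[0,0,0]],
    [[0,0,0],[0,0,0]]
  ],
  "grip": 0.3
}}

```text
clock: 12.05
ee_pos: [0.4445, -0.0435, 0.0386]
orientation: [3.117, 0.391, 0.003]
ft_force: [0.6, -0.1, -0.6]
gripper_width: 0.0605
finger_force: 0.0
```

Emit:
{"fn": "apply_moves", "kwargs": {
  "rows": [
    [[0,0,0],[0,0,0]],
    [[0,0,0],[0,0,0]],
    [[0,0,0.5],[0,0,0]],
    [[0,0,1],[0,0,0]],
    [[0,0,1],[0,0,0]]
  ]
}}

```text
clock: 12.47
ee_pos: [0.4426, -0.0433, 0.1129]
orientation: [-3.117, -0.39, 0.003]
ft_force: [0.4, 0.1, -1.4]
gripper_width: 0.0479
finger_force: 26.4
```

Emit:
{"fn": "apply_moves", "kwargs": {
  "rows": [
    [[0,0,1],[0,0,0]],
    [[0,0,1],[0,0,0]],
    [[0,0,0.2],[0,0,0.1465]],
    [[0.5,0,0],[0,0,0.1465]],
    [[0.5,0,0],[0,0,0.1465]]
  ]
}}

```text
clock: 12.88
ee_pos: [0.4739, -0.0434, 0.1797]
orientation: [3.0, 0.928, 0.003]
ft_force: [-0.2, -0.8, -0.3]
gripper_width: 0.0477
finger_force: 26.4
```

Emit:
{"fn": "apply_moves", "kwargs": {
  "rows": [
    [[0.5,0,0],[0,0,0.1465]],
    [[0.5,0,0],[0,0,0.1465]],
    [[0.5,0,0],[0,0,0.1465]],
    [[0.5,0,0],[0,0,0.1465]],
    [[0.5,0,0],[0,0,0.1465]]
  ]
}}

```text
clock: 13.3
ee_pos: [0.5491, -0.0434, 0.1786]
orientation: [2.615, 1.741, 0.0]
ft_force: [0.3, 0.4, -0.7]
gripper_width: 0.0478
finger_force: 26.4
```

Emit:
{"fn": "apply_moves", "kwargs": {
  "rows": [
    [[0.5,0,0],[0,0,0.1465]],
    [[0.5,0,0],[0,0,0]],
    [[0,0,0],[0,0,0]]
  ]
}}

```text
clock: 13.55
ee_pos: [0.5806, -0.0435, 0.1789]
orientation: [2.514, 1.882, 0.002]
ft_force: [0.2, 0.0, -1.6]
gripper_width: 0.0478
finger_force: 26.4
```

```bash
python3 -c "
from h import *
c=cap('wrist');save(c,'w3.png');P=cloud(c);s=monitor.state();print(s['ee_pos'],s['gripper_width'])
x,y,z=P[...,0],P[...,1],P[...,2]
m=(np.hypot(x-.63,y+.058)<.1)&(abs(z-.074)<.012)
n,lb,st,ce=cv2.connectedComponentsWithStats(m.astype(np.uint8))
for i in range(1,n):
  if st[i,4]>100: print(st[i,4],cv2.minEnclosingCircle(P[lb==i][:,:2].astype(np.float32)),P[lb==i].mean(0))
"
```

```text
[ 0.57909116 -0.04337132  0.17851175] 0.047793788021651976
2714 ((0.5993985533714294, 0.012046274729073048), 0.02404310740530491) [0.59950728 0.01241551 0.07307138]
```

View pics/w3.png

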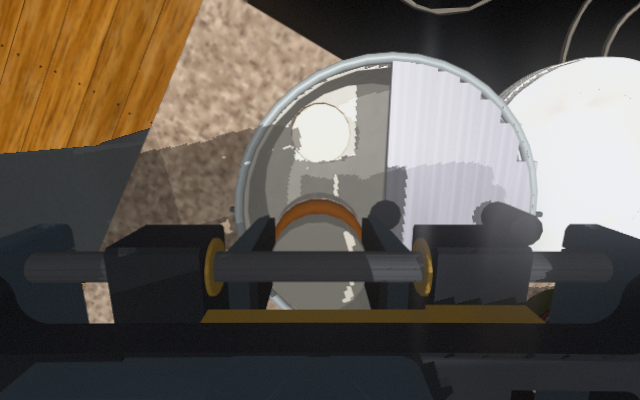

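The wrist view shows jar0 standing in the drum at (322,132), with the held jar over the middle of the opening. I'll lower and release it.

Emit:
{"fn": "apply_moves", "kwargs": {
  "rows": [
    [[0,0,-0.9],[0,0,0]],
    [[0,0,-0.9],[0,0,0]],
    [[0,0,-0.8],[0,0,0]],
    [[0,0,-0.5],[0,0,0]],
    [[0,0,0],[0,0,0]]
  ]
}}

```text
clock: 14.02
ee_pos: [0.5756, -0.0431, 0.0826]
orientation: [-2.514, -1.879, 0.006]
ft_force: [-0.8, 1.1, -2.2]
gripper_width: 0.048
finger_force: 26.4
```

Emit:
{"fn": "apply_moves", "kwargs": {
  "rows": [
    [[0,0,-0.3],[0,0,0]],
    [[0,0,-0.3],[0,0,0]],
    [[0,0,-0.2],[0,0,0]],
    [[0,0,0],[0,0,0]]
  ]
}}

```text
clock: 14.35
ee_pos: [0.578, -0.0434, 0.0607]
orientation: [-2.515, -1.881, 0.001]
ft_force: [0.1, -0.9, -1.5]
gripper_width: 0.0478
finger_force: 26.4
```

Emit:
{"fn": "apply_moves", "kwargs": {
  "rows": [
    [[0,0,0],[0,0,0]],
    [[0,0,0],[0,0,0]],
    [[0,0,0],[0,0,0]],
    [[0,0,0],[0,0,0]],
    [[0,0,0.5],[0,0,0]]
  ],
  "grip": 0.72
}}

```text
clock: 14.77
ee_pos: [0.5772, -0.0432, 0.0749]
orientation: [-2.514, -1.881, 0.003]
ft_force: [-0.9, -0.2, -0.6]
gripper_width: 0.0655
finger_force: 0.0
```

Emit:
{"fn": "apply_moves", "kwargs": {
  "rows": [
    [[0,0,1],[0,0,0]],
    [[0,0,1],[0,0,0]],
    [[0,0,1],[0,0,0]],
    [[0,0,1],[0,0,0]],
    [[0,0,0],[0,0,0]]
  ]
}}

```text
clock: 15.18
ee_pos: [0.5814, -0.0437, 0.2025]
orientation: [2.511, 1.878, 0.009]
ft_force: [1.6, 0.3, 0.9]
gripper_width: 0.0658
finger_force: 0.0
```

```bash
python3 -c "
from h import *
for n in('wrist','top','scene'):
  c=cap(n);P=cloud(c)
  x,y,z=P[...,0],P[...,1],P[...,2]
  for lo,hi in((.06,.088),(.133,.152)):
    m=(np.hypot(x-.63,y+.058)<.097)&(z>lo)&(z<hi)
    k,lb,st,ce=cv2.connectedComponentsWithStats(m.astype(np.uint8))
    for i in range(1,k):
      if st[i,4]>30: print(n,st[i,4],np.round(cv2.minEnclosingCircle(P[lb==i][:,:2].astype(np.float32))[0],4),P[lb==i].mean(0).round(4))
  m=(np.hypot(x-.60,y+.21)<.06)&(z>.095)&(z<.106)&(np.hypot(x-.63,y+.058)>.118)
  print(n,'lock',cv2.minAreaRect(P[m][:,:2].astype(np.float32)),m.sum(),monitor.state()['ee_pos'])
"
```

```text
wrist 2207 [0.5997 0.0119] [0.5999 0.0117 0.0731]
wrist 2051 [ 0.578  -0.0454] [ 0.5784 -0.0443  0.0728]
wrist 761 [ 0.5712 -0.0956] [ 0.5735 -0.0873  0.0714]
wrist 736 [ 0.7065 -0.0806] [ 0.7052 -0.0764  0.1438]
wrist lock ((0.0, 0.0), (0.0, 0.0), 0.0) 0 [ 0.580343   -0.04355028  0.19984264]
top 286 [ 0.5802 -0.0486] [ 0.5791 -0.0502  0.0735]
top 284 [ 0.5715 -0.1045] [ 0.5712 -0.1048  0.074 ]
top 54 [ 0.7095 -0.0848] [ 0.7079 -0.0874  0.1448]
top lock ((0.5865969657897949, -0.20509612560272217), (0.07347791641950607, 0.05696231871843338), 73.43611145019531) 616 [ 0.57920354 -0.04345537  0.19776722]
scene 397 [ 0.5724 -0.0736] [ 0.5748 -0.0729  0.0723]
scene 50 [0.6059 0.0017] [ 0.6067 -0.0009  0.0732]
scene 76 [ 0.7063 -0.0782] [ 0.7039 -0.0768  0.1423]
scene lock ((0.5847387313842773, -0.2030995935201645), (0.07154481112957001, 0.059430934488773346), 72.8543701171875) 319 [ 0.57837763 -0.04337369  0.19639701]
```

All three jars are in the drum. The wrist-consistent knob position is (0.7065,-0.0806). I'll go to it and grip it.

Emit:
{"fn": "apply_moves", "kwargs": {
  "rows": [
    [[0.84,-0.25,0],[0,0,0]],
    [[0.84,-0.25,0],[0,0,0]],
    [[0.84,-0.25,0],[0,0,0]],
    [[0.84,-0.25,0],[0,0,0]],
    [[0.84,-0.25,0],[0,0,0]]
  ]
}}

```text
clock: 15.75
ee_pos: [0.7049, -0.0811, 0.1943]
orientation: [-2.514, -1.881, 0.003]
ft_force: [-0.5, 0.3, 0.1]
gripper_width: 0.0656
finger_force: 0.0
```

Emit:
{"fn": "apply_moves", "kwargs": {
  "rows": [
    [[0,0,0],[0,0,0]],
    [[0,0,0],[0,0,0]]
  ]
}}

```text
clock: 15.92
ee_pos: [0.7044, -0.0811, 0.1942]
orientation: [-2.515, -1.88, 0.003]
ft_force: [-0.3, -0.3, 0.6]
gripper_width: 0.066
finger_force: 0.0
```

```bash
python3 -c "
from h import *
c=cap('wrist');P=cloud(c);s=monitor.state();print(s['ee_pos'],s['joint_pos'])
x,y,z=P[...,0],P[...,1],P[...,2]
m=(np.hypot(x-.706,y+.08)<.03)&(z>.12)&(z<.155);q=P[m]
print(m.sum(),cv2.minEnclosingCircle(q[:,:2].astype(np.float32)),q.min(0),q.max(0))
save(c,'w4.png')
"
```

```text
[ 0.70358877 -0.0807695   0.19440569] [-1.47197807e-01  4.22593321e-01  1.72757603e+00 -1.33652016e-05
  9.94308482e-01  1.39272130e-01]
946 ((0.7073886394500732, -0.08050170540809631), 0.011057289317250252) [ 0.69675069 -0.09062775  0.12009971] [ 0.71802656 -0.06980121  0.1479058 ]
```

View pics/w4.png

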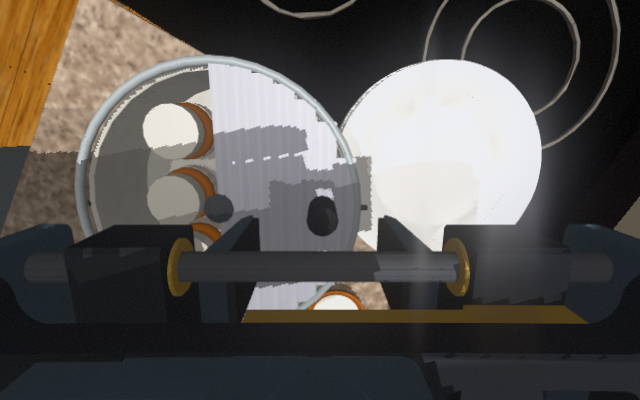

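The wrist view shows the knob at (322,214) between the fingers, with all jars upright below the rim. I'll descend and grip.

Emit:
{"fn": "apply_moves", "kwargs": {
  "rows": [
    [[0.1,0,-0.8],[0,0,0]],
    [[0,0,-0.8],[0,0,0]],
    [[0,0,-0.6],[0,0,0]],
    [[0,0,0],[0,0,0]],
    [[0,0,0],[0,0,0]]
  ]
}}

```text
clock: 16.38
ee_pos: [0.7061, -0.0805, 0.1295]
orientation: [-2.514, -1.881, 0.003]
ft_force: [-0.2, 0.6, -0.1]
gripper_width: 0.0658
finger_force: 0.0
```

Emit:
{"fn": "apply_moves", "kwargs": {
  "rows": [
    [[0,0,0],[0,0,0]],
    [[0,0,0],[0,0,0]],
    [[0,0,0],[0,0,0]],
    [[0,0,0],[0,0,0]],
    [[0,0,0],[0,0,0]]
  ],
  "grip": 0
}}

```text
clock: 16.8
ee_pos: [0.7078, -0.0809, 0.1311]
orientation: [2.515, 1.881, 0.001]
ft_force: [0.5, -0.3, 0.3]
gripper_width: 0.0353
finger_force: 0.0
```

Emit:
{"fn": "apply_moves", "kwargs": {
  "rows": [
    [[0,0,0],[0,0,0]],
    [[0,0,0],[0,0,0]],
    [[0,0,0],[0,0,0]],
    [[0,0,0],[0,0,0]]
  ]
}}

```text
clock: 17.13
ee_pos: [0.7074, -0.0808, 0.1306]
orientation: [-2.515, -1.882, 0.0]
ft_force: [-3.0, 1.0, 3.8]
gripper_width: 0.0215
finger_force: 30.0
```

Run:
```python
import numpy as np
a0=np.radians(-16.8);r=82
th=a0+np.radians(np.arange(0,181,10))
p=np.c_[np.cos(th),np.sin(th)]*r/30
print(np.diff(p,axis=0).round(2).tolist())
```

```text
[[0.1, 0.47], [0.01, 0.48], [-0.07, 0.47], [-0.15, 0.45], [-0.23, 0.42], [-0.29, 0.37], [-0.36, 0.32], [-0.4, 0.25], [-0.44, 0.18], [-0.47, 0.1], [-0.48, 0.01], [-0.47, -0.07], [-0.45, -0.15], [-0.42, -0.23], [-0.37, -0.29], [-0.32, -0.36], [-0.25, -0.4], [-0.18, -0.44]]
```

Gripped (21.5 mm). I'll swing the arc in 10° steps, turning the tool along partly.

Emit:
{"fn": "apply_moves", "kwargs": {
  "rows": [
    [[0.1,0.47,0],[0,0,0.105]],
    [[0.01,0.48,0],[0,0,0.105]],
    [[-0.07,0.47,0],[0,0,0.105]],
    [[-0.15,0.45,0],[0,0,0.105]],
    [[-0.23,0.42,0],[0,0,0.105]]
  ]
}}

```text
clock: 17.55
ee_pos: [0.6989, -0.012, 0.1307]
orientation: [2.069, 2.359, 0.003]
ft_force: [7.8, -1.5, -5.9]
gripper_width: 0.0215
finger_force: 30.0
```

Emit:
{"fn": "apply_moves", "kwargs": {
  "rows": [
    [[-0.29,0.37,0],[0,0,0.105]],
    [[-0.36,0.32,0],[0,0,0.105]],
    [[-0.4,0.25,0],[0,0,0.105]],
    [[-0.44,0.18,0],[0,0,0.105]],
    [[0,0,0],[0,0,0]]
  ]
}}

```text
clock: 17.97
ee_pos: [0.6537, 0.0259, 0.1308]
orientation: [1.653, 2.669, 0.012]
ft_force: [17.9, 37.2, -16.1]
gripper_width: 0.0212
finger_force: 30.0
```

Force is building up (37 N). Before going on I'll check the geometry.

```bash
python3 -c "
from h import *
s=monitor.state();print(s['ee_pos'],s['ft_force'],s['ft_torque'],R.from_rotvec(s['orientation']).as_matrix()[:,2].round(4))
c=cap('scene');save(c,'s5.png',(140,150,300,290),5)
c=cap('top');save(c,'t5.png',(190,60,350,200),5)
P=cloud(c);x,y,z=P[...,0],P[...,1],P[...,2]
m=(np.hypot(x-.632,y+.061)<.125)&(z>.13)&(z<.152)
if m.sum(): print(P[m].mean(0))
"
```

```text
[0.65373011 0.02588035 0.13079161] [ 17.86899744  37.1693669  -16.07946664] [ 6.70129535 -3.0985764   0.66577278] [ 0.0058  0.0051 -1.    ]
```

View pics/s5.png

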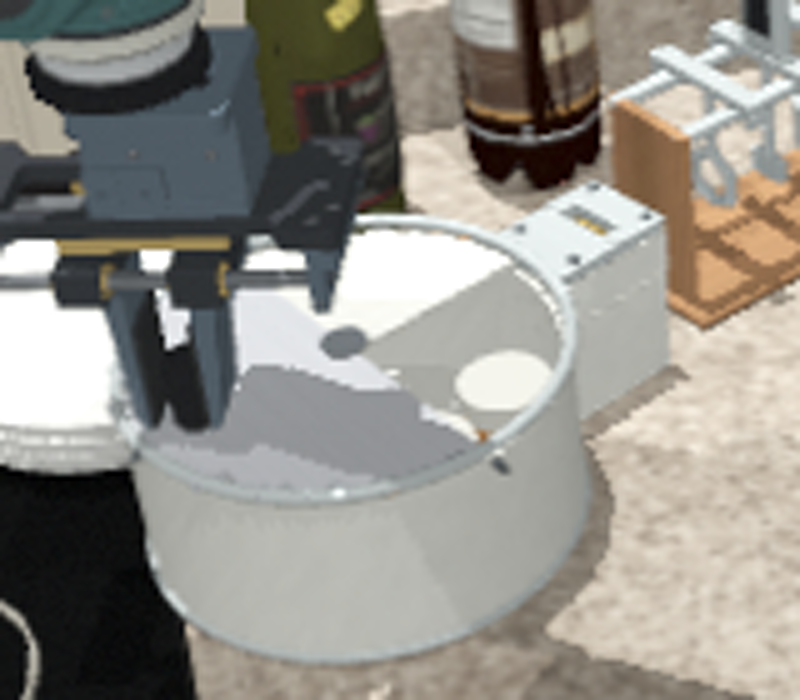

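The scene crop shows the ring at about 90°: the leaf edge points at the locked mark at (500,462) and the knob is still between the fingers. My axis estimate was about 4 mm off in y. I'll correct the command by that and go on.

Emit:
{"fn": "apply_moves", "kwargs": {
  "rows": [
    [[0.04,0.14,0],[0,0,0]],
    [[-0.47,0.1,0],[0,0,0.105]],
    [[-0.48,0.01,0],[0,0,0.105]],
    [[-0.47,-0.07,0],[0,0,0.105]],
    [[0,0,0],[0,0,0]]
  ]
}}

```text
clock: 18.48
ee_pos: [0.61, 0.0299, 0.1308]
orientation: [-1.312, -2.853, -0.006]
ft_force: [-2.3, 34.4, 0.2]
gripper_width: 0.0216
finger_force: 30.0
```

Emit:
{"fn": "apply_moves", "kwargs": {
  "rows": [
    [[0,0.1,0],[0,0,0]],
    [[-0.45,-0.15,0],[0,0,0.105]],
    [[-0.42,-0.23,0],[0,0,0.105]],
    [[0,0,0],[0,0,0]]
  ]
}}

```text
clock: 18.82
ee_pos: [0.5838, 0.0191, 0.1308]
orientation: [-1.073, -2.952, -0.002]
ft_force: [-6.8, 14.7, 5.9]
gripper_width: 0.0212
finger_force: 30.0
```

Emit:
{"fn": "apply_moves", "kwargs": {
  "rows": [
    [[-0.37,-0.27,0],[0,0,0.105]],
    [[-0.32,-0.34,0],[0,0,0.105]],
    [[0,0,0],[0,0,0]]
  ]
}}

```text
clock: 19.07
ee_pos: [0.5632, 0.0001, 0.1308]
orientation: [-0.826, -3.03, -0.001]
ft_force: [-8.0, 8.3, 8.4]
gripper_width: 0.0215
finger_force: 30.0
```

Emit:
{"fn": "apply_moves", "kwargs": {
  "rows": [
    [[-0.25,-0.4,0],[0,0,0.105]],
    [[-0.18,-0.42,0],[0,0,0.105]],
    [[0,0,0],[0,0,0]]
  ]
}}

```text
clock: 19.32
ee_pos: [0.5499, -0.025, 0.1307]
orientation: [-0.574, -3.086, -0.0]
ft_force: [-14.1, 7.5, 14.5]
gripper_width: 0.0212
finger_force: 30.0
```

Emit:
{"fn": "apply_moves", "kwargs": {
  "rows": [
    [[-0.02,-0.12,0],[0,0,0]],
    [[-0.02,-0.12,0],[0,0,0]],
    [[0,0,0],[0,0,0]]
  ]
}}

```text
clock: 19.57
ee_pos: [0.5485, -0.0314, 0.1306]
orientation: [-0.582, -3.083, -0.0]
ft_force: [-17.5, 6.3, 19.3]
gripper_width: 0.0211
finger_force: 30.0
```

```bash
python3 -c "
from h import *
s=monitor.state();print(s['ee_pos'],s['ft_force'],s['joint_pos'])
c=cap('scene');save(c,'s6.png',(140,150,300,290),5)
c=cap('top');save(c,'t6.png',(190,60,350,200),5)
P=cloud(c);x,y,z=P[...,0],P[...,1],P[...,2]
m=(np.hypot(x-.632,y+.061)<.125)&(z>.13)&(z<.152)
if m.sum(): print(P[m].mean(0))
"
```

```text
[ 0.54850244 -0.03137707  0.13057221] [-17.48069287   6.28267128  19.25813898] [-9.98667690e-02  2.79829846e-01  2.07598158e+00  8.92922228e-04
  7.90195902e-01 -1.29835832e+00]
[ 0.52938534 -0.04747069  0.13968161]
```

View pics/s6.png

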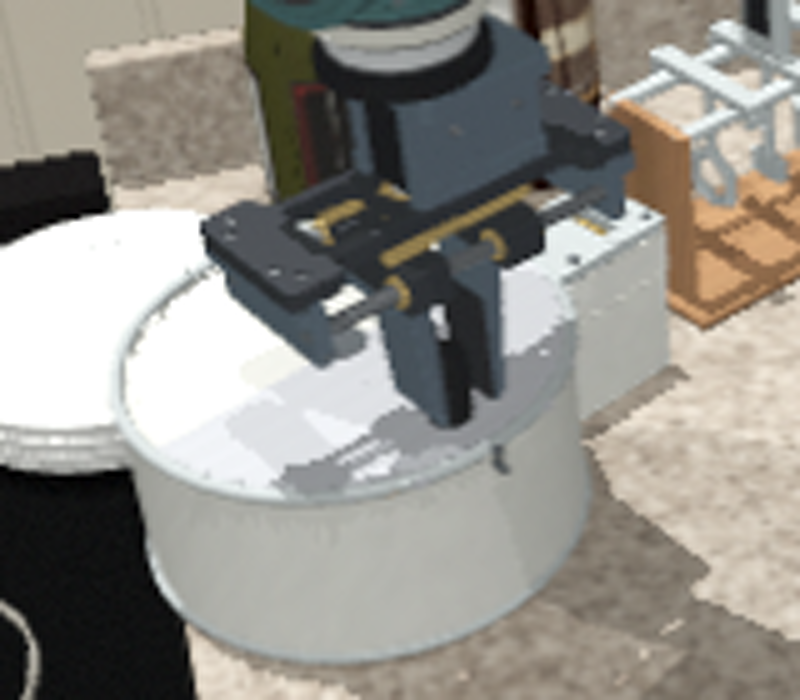

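The leaf covers the opening, with the knob close to the mark at (500,460). I'll push on to the stop.

Emit:
{"fn": "apply_moves", "kwargs": {
  "rows": [
    [[-0.06,-0.1,0],[0,0,0]],
    [[-0.03,-0.1,0],[0,0,0]],
    [[0,0,0],[0,0,0]]
  ]
}}

```text
clock: 19.92
ee_pos: [0.5477, -0.0333, 0.1306]
orientation: [-0.587, -3.085, -0.012]
ft_force: [4.0, 63.3, 4.4]
gripper_width: 0.0219
finger_force: 30.0
```

Emit:
{"fn": "apply_moves", "kwargs": {
  "rows": [
    [[-0.02,-0.1,0],[0,0,0]],
    [[0,0,0],[0,0,0]]
  ]
}}

```text
clock: 20.08
ee_pos: [0.5468, -0.0357, 0.1306]
orientation: [-0.586, -3.084, -0.013]
ft_force: [-0.5, 64.8, 8.1]
gripper_width: 0.0271
finger_force: 30.0
```

The stop is reached: the force jumped at y = -0.033. I'll release, lift and check the closure, then go over the rack.

Emit:
{"fn": "apply_moves", "kwargs": {
  "rows": [
    [[0,0,0],[0,0,0]],
    [[0,0,0],[0,0,0]],
    [[0,0,0],[0,0,0]],
    [[0,0,0.5],[0,0,0]],
    [[0,0,1],[0,0,0]]
  ],
  "grip": 0.6
}}

```text
clock: 20.5
ee_pos: [0.5452, -0.0407, 0.1731]
orientation: [-0.582, -3.082, 0.001]
ft_force: [-0.8, 0.9, -0.4]
gripper_width: 0.0544
finger_force: 0.0
```

Emit:
{"fn": "apply_moves", "kwargs": {
  "rows": [
    [[0,0,1],[0,0,0]],
    [[0,0,1],[0,0,0]],
    [[0,0,1],[0,0,0]],
    [[0,0,0.5],[0,0,0]],
    [[0.125,-0.96,0],[0,0,0]]
  ]
}}

```text
clock: 20.92
ee_pos: [0.5522, -0.068, 0.2845]
orientation: [0.578, 3.082, 0.001]
ft_force: [0.5, -1.1, 0.5]
gripper_width: 0.0548
finger_force: 0.0
```

Emit:
{"fn": "apply_moves", "kwargs": {
  "rows": [
    [[0.125,-0.96,0],[0,0,0]],
    [[0.125,-0.96,0],[0,0,0]],
    [[0.125,-0.96,0],[0,0,0]],
    [[0.125,-0.96,0],[0,0,0]],
    [[0.125,-0.96,0],[0,0,0]]
  ]
}}

```text
clock: 21.33
ee_pos: [0.5695, -0.2154, 0.2805]
orientation: [0.583, 3.087, -0.001]
ft_force: [0.7, 0.4, 0.3]
gripper_width: 0.0547
finger_force: 0.0
```

```bash
python3 -c "
from h import *
s=monitor.state();print(s['ee_pos'],s['ft_force'])
c=cap('wrist');P=cloud(c);save(c,'w7.png');np.save('W7.npy',P)
x,y,z=P[...,0],P[...,1],P[...,2]
m=(np.hypot(x-.585,y+.213)<.075)&(z>.094)&(z<.106)&(np.hypot(x-.627,y+.0565)>.118)
print(m.sum(),cv2.minAreaRect(P[m][:,:2].astype(np.float32)))
c=cap('top');P=cloud(c);save(c,'t7.png',(190,60,350,200),4);x,y,z=P[...,0],P[...,1],P[...,2]
m=(np.hypot(x-.632,y+.061)<.1)&(z>.13)&(z<.152)
print(m.sum(),P[m].mean(0),cv2.minEnclosingCircle(P[m][:,:2].astype(np.float32)))
"
```

```text
[ 0.56947394 -0.21539263  0.28046208] [0.73855477 0.3606203  0.3154085 ]
3043 ((0.5771263241767883, -0.22389215230941772), (0.1183638945221901, 0.056310202926397324), 72.87858581542969)
0 [nan nan nan] ((0.0, 0.0), 0.0)<string>:10: RuntimeWarning: Mean of empty slice.
  ret = um.true_divide(
```

View pics/w7.png

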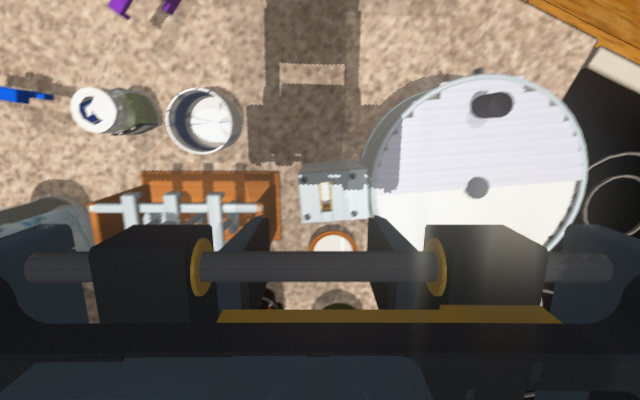

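The wrist view shows the leaf closed, with the knob at (490,105) in line with the mark at (477,72), and the keyhole at (325,197). I'll measure the keyhole in this same wrist frame, then move over the key.

```bash
python3 -c "
from h import *
P=np.load('W7.npy');x,y,z=P[...,0],P[...,1],P[...,2]
u=np.array([np.cos(np.radians(-17)),np.sin(np.radians(-17))]);v=np.array([-u[1],u[0]])
im=cv2.imread('pics/w7.png')
sub=z[180:222,305:348];print((sub[::3,::2]*1000).round().astype(int))
m=np.zeros(z.shape,bool);m[175:225,296:372]=True
pl=m&(abs(z-.1)<.004)
print('plate mean z',np.median(z[pl]))
k=(x>.70) if 0 else (z>.13)&(z<.15)&(np.hypot(x-.548,y+.033)<.04);print('knob',k.sum(),cv2.minEnclosingCircle(P[k][:,:2].astype(np.float32)))
cv2.imwrite('pics/slot.png',cv2.resize(im[170:230,290:375],None,fx=8,fy=8,interpolation=cv2.INTER_NEAREST))
"
```

```text
[[                 100                   99                   98
                    99                   98                   99
                   100                   99                   98
                    99                   99                   97
                    99                  101                   99
                   100                   98                  101
                    99                  101                  100
                    99]
 [                  99                  100                  100
                    99                   99                   98
                   100                   99                   88
                    66                   65                   65
                    65                   88                   98
                    99                   98                  101
                    98                   98                   98
                    99]
 [                  99                  100                   99
                    99                   98                   98
            
[... 5076 characters left out ...]
  100                   99
                    98]
 [                  98                   98                   98
                    99                  100                  101
                    99                  100                   99
                    99                   99                   98
                    99                   98                  100
                    99                   99                  100
                    99                   -1                   -2
                    -1]]
plate mean z 0.09913564667259656
knob 708 ((0.5503380298614502, -0.03444164991378784), 0.011377562768757343)<string>:6: RuntimeWarning: invalid value encountered in cast
```

View pics/slot.png

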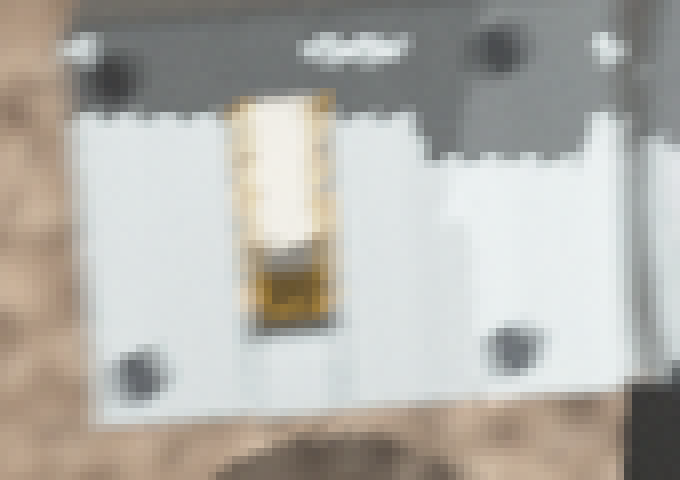

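Emit:
{"fn": "apply_moves", "kwargs": {
  "rows": [
    [[0.12,-0.95,0],[0,0,0]],
    [[0.12,-0.95,0],[0,0,0]],
    [[0.12,-0.95,0],[0,0,0]],
    [[0.12,-0.95,0],[0,0,0]],
    [[0.12,-0.95,0],[0,0,0]]
  ]
}}

```text
clock: 21.85
ee_pos: [0.5875, -0.3571, 0.2803]
orientation: [-0.582, -3.087, 0.0]
ft_force: [0.9, -0.3, 0.5]
gripper_width: 0.0544
finger_force: 0.0
```

Emit:
{"fn": "apply_moves", "kwargs": {
  "rows": [
    [[0.1,-0.8,0],[0,0,0]],
    [[0,0,0],[0,0,0]],
    [[0,0,0],[0,0,0]]
  ]
}}

```text
clock: 22.1
ee_pos: [0.5903, -0.3806, 0.28]
orientation: [-0.584, -3.086, -0.0]
ft_force: [-0.2, 0.1, -0.3]
gripper_width: 0.0546
finger_force: 0.0
```

```bash
python3 -c "
from h import *
s=monitor.state();print(s['ee_pos'],s['ft_force'],s['joint_pos'])
c=cap('wrist');P=cloud(c);save(c,'w8.png');np.save('W8.npy',P)
x,y,z=P[...,0],P[...,1],P[...,2]
r=(np.hypot(x-.555,y+.3675)<.06)
for lo,hi in((.15,.2),(.177,.192),(.12,.133)):
  m=r&(z>lo)&(z<hi)
  k,lb,st,ce=cv2.connectedComponentsWithStats(m.astype(np.uint8))
  for i in range(1,k):
    if st[i,4]>40: print(lo,st[i,4],cv2.minAreaRect(P[lb==i][:,:2].astype(np.float32)),P[lb==i].mean(0).round(4),ce[i])
"
```

```text
[ 0.59029213 -0.38062233  0.27999028] [-0.16632909  0.08837248 -0.28777582] [-6.05870480e-01  3.25126033e-01  1.69441049e+00 -6.73045195e-05
  1.12248143e+00 -1.80235590e+00]
0.15 698 ((0.555206835269928, -0.36946800351142883), (0.01316047366708517, 0.033190108835697174), 68.68677520751953) [ 0.5545 -0.369   0.1855] [316.0243553  161.81805158]
0.177 676 ((0.5553496479988098, -0.36952370405197144), (0.01316047366708517, 0.032883573323488235), 68.68677520751953) [ 0.555  -0.3692  0.1862] [316.02514793 162.5       ]
0.12 420 ((0.5289905071258545, -0.3599153161048889), (0.014563122764229774, 0.02906644530594349), 68.55685424804688) [ 0.5281 -0.3586  0.1269] [316.32857143 125.08095238]
0.12 1255 ((0.5720109939575195, -0.32808420062065125), (0.017379246652126312, 0.08544351160526276), 68.72515106201172) [ 0.5697 -0.3287  0.1268] [360.68605578 154.10199203]
0.12 1236 ((0.540558397769928, -0.4087293744087219), (0.016088368371129036, 0.08471814543008804), 67.38129425048828) [ 0.5387 -0.4072  0.1268] [273.86893204 154.05582524]
0.12 226 ((0.5877120494842529, -0.3821091651916504), (0.01438782550394535, 0.017191454768180847), 72.59210968017578) [ 0.5877 -0.3821  0.1269] [316.48672566 191.15044248]
```

View pics/w8.png

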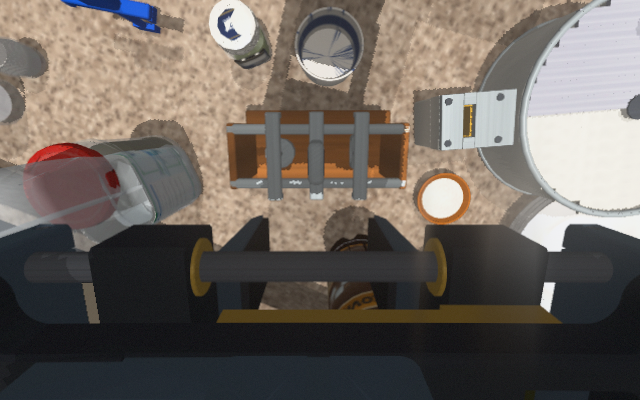

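The wrist view shows the key's grip at (316,162), squarely hung between the two heads at (273,154) and (360,154), and the keyhole at (469,121). I'll work out the keyhole numerically from both wrist views.

```bash
cat > slot.py <<'E'
from h import *
def slot(P,ctr=(.584,-.211)):
    x,y,z=P[...,0],P[...,1],P[...,2]
    near=(np.hypot(x-ctr[0],y-ctr[1])<.06)&(np.hypot(x-.627,y+.0565)>.12)
    pl=near&(abs(z-.0995)<.005)
    k,lb,st,ce=cv2.connectedComponentsWithStats(pl.astype(np.uint8))
    i=1+np.argmax(st[1:,4]);cnt,_=cv2.findContours((lb==i).astype(np.uint8),cv2.RETR_CCOMP,cv2.CHAIN_APPROX_NONE)
    hole=max([c for c in cnt if cv2.contourArea(c)<.5*st[i,4]],key=cv2.contourArea)[:,0]
    vv,uu=np.nonzero(lb==i);A=np.c_[uu,vv,np.ones(len(uu))]
    H,_=cv2.findHomography(np.c_[uu,vv].astype(np.float64),P[lb==i][:,:2],cv2.RANSAC,.002)
    w=cv2.perspectiveTransform(hole[:,None].astype(np.float64),H)[:,0]
    allp=cv2.perspectiveTransform(np.c_[uu,vv][:,None].astype(np.float64),H)[:,0]
    return cv2.minAreaRect(w.astype(np.float32)),cv2.minAreaRect(allp.astype(np.float32)),hole.mean(0)
if __name__=='__main__':
    for f in('W7.npy','W8.npy'): print(f,*slot(np.load(f)))
    P=np.load('P.npy');P=P
    try: print('top',*slot(P,(.587,-.215)))
    except Exception as e: print(e)
E
python3 slot.py
```

```text
W7.npy ((0.5808141231536865, -0.21008075773715973), (0.01400049775838852, 0.033997733145952225), 72.92567443847656) ((0.5832321643829346, -0.20278465747833252), (0.07189356535673141, 0.05661652609705925), 72.93477630615234) [327.02564103 195.03846154]
W8.npy ((0.5812588930130005, -0.21180304884910583), (0.012157737277448177, 0.034178365021944046), 74.68385314941406) ((0.5835574865341187, -0.20413647592067719), (0.07363363355398178, 0.05587918683886528), 73.20532989501953) [467.90588235 120.27058824]
top ((0.583676815032959, -0.21295005083084106), (0.015954986214637756, 0.034893181174993515), 72.94364166259766) ((0.5864266753196716, -0.205064058303833), (0.0738978385925293, 0.05674824118614197), 73.15558624267578) [314.44117647 148.97058824]
```

Emit:
{"fn": "apply_moves", "kwargs": {
  "rows": [
    [[-0.6,0.19,0],[0,0,0]],
    [[-0.58,0.19,0],[0,0,0]],
    [[0,0,0],[0,0,0]],
    [[0,0,0],[0,0,0]]
  ]
}}

```text
clock: 22.48
ee_pos: [0.5549, -0.3675, 0.2808]
orientation: [0.581, 3.087, -0.0]
ft_force: [1.0, -0.8, 0.6]
gripper_width: 0.0548
finger_force: 0.0
```

```bash
python3 -c "
from h import *
s=monitor.state();print(s['ee_pos'])
c=cap('wrist');P=cloud(c)
x,y,z=P[...,0],P[...,1],P[...,2]
m=(np.hypot(x-.555,y+.3675)<.06)&(z>.17)&(z<.2)
print(m.sum(),cv2.minAreaRect(P[m][:,:2].astype(np.float32)),P[m].mean(0).round(4))
"
```

```text
[ 0.5548707  -0.36748919  0.28082106]
657 ((0.5549887418746948, -0.3692840337753296), (0.013686222024261951, 0.0330825112760067), 68.71131134033203) [ 0.5538 -0.3688  0.1853]
```

Emit:
{"fn": "apply_moves", "kwargs": {
  "rows": [
    [[0,-0.06,-1],[0,0,0]],
    [[0,0,-1],[0,0,0]],
    [[0,0,-1],[0,0,0]],
    [[0,0,-0.8],[0,0,0]],
    [[0,0,-0.5],[0,0,0]]
  ]
}}

```text
clock: 22.95
ee_pos: [0.5549, -0.3694, 0.1486]
orientation: [-0.581, -3.085, -0.002]
ft_force: [0.3, -0.1, -1.2]
gripper_width: 0.0548
finger_force: 0.0
```

Emit:
{"fn": "apply_moves", "kwargs": {
  "rows": [
    [[0,0,0],[0,0,0]],
    [[0,0,0],[0,0,0]],
    [[0,0,0],[0,0,0]]
  ]
}}

```text
clock: 23.2
ee_pos: [0.5562, -0.3709, 0.153]
orientation: [0.582, 3.085, -0.001]
ft_force: [0.0, 0.1, 0.2]
gripper_width: 0.0545
finger_force: 0.0
```

Emit:
{"fn": "apply_moves", "kwargs": {
  "rows": [
    [[0,0,0],[0,0,0]],
    [[0,0,0],[0,0,0]],
    [[0,0,0],[0,0,0]],
    [[0,0,0],[0,0,0]],
    [[0,0,0],[0,0,0]]
  ],
  "grip": 0
}}

```text
clock: 23.62
ee_pos: [0.5552, -0.3705, 0.1518]
orientation: [0.582, 3.087, -0.0]
ft_force: [0.4, -0.1, -0.2]
gripper_width: 0.0239
finger_force: 0.0
```

Emit:
{"fn": "apply_moves", "kwargs": {
  "rows": [
    [[0,0,0],[0,0,0]],
    [[0,0,0],[0,0,0]],
    [[0,0,0],[0,0,0]]
  ]
}}

```text
clock: 23.87
ee_pos: [0.5552, -0.3704, 0.1515]
orientation: [0.582, 3.087, 0.0]
ft_force: [-0.1, 1.4, 1.9]
gripper_width: 0.0129
finger_force: 30.0
```

Key gripped (12.9 mm). I'll lift straight up and measure it in the hand to get the camera's bias.

Emit:
{"fn": "apply_moves", "kwargs": {
  "rows": [
    [[0,0,0.4],[0,0,0]],
    [[0,0,0.6],[0,0,0]],
    [[0,0,0.6],[0,0,0]],
    [[0,0,0.6],[0,0,0]],
    [[0,0,0.6],[0,0,0]]
  ]
}}

```text
clock: 24.28
ee_pos: [0.555, -0.3703, 0.237]
orientation: [0.582, 3.087, -0.0]
ft_force: [0.1, -1.2, -1.3]
gripper_width: 0.0133
finger_force: 30.0
```

Emit:
{"fn": "apply_moves", "kwargs": {
  "rows": [
    [[0,0,0.6],[0,0,0]],
    [[0,0,0.4],[0,0,0]],
    [[0,0,0],[0,0,0]],
    [[0,0,0],[0,0,0]]
  ]
}}

```text
clock: 24.62
ee_pos: [0.5552, -0.3704, 0.2658]
orientation: [0.582, 3.086, -0.001]
ft_force: [-0.5, 0.1, -1.3]
gripper_width: 0.013
finger_force: 30.0
```

```bash
cat > held.py <<'E'
from h import *
s=monitor.state();c=cap('wrist');P=cloud(c);np.save('WH.npy',P);cv2.imwrite('pics/wh.png',c['frame'][...,::-1])
T=np.eye(4);T[:3,:3]=R.from_rotvec(s['orientation']).as_matrix();T[:3,3]=s['ee_pos']
Q=(P-T[:3,3])@T[:3,:3]   # tool coords
print(s['ee_pos'],s['ft_force'],s['gripper_width'])
qx,qy,qz=Q[...,0],Q[...,1],Q[...,2]
for nm,lo,hi in(('head',.015,.04),('shank',.045,.085),('bit',.09,.13)):
    m=(abs(qx)<.05)&(abs(qy)<.03)&(qz>lo)&(qz<hi)
    k,lb,st,ce=cv2.connectedComponentsWithStats(m.astype(np.uint8))
    for i in range(1,k):
        if st[i,4]>25:
            q=Q[lb==i];print(nm,st[i,4],ce[i].round(),'x',np.percentile(q[:,0],[2,50,98]).round(4),'y',np.percentile(q[:,1],[2,50,98]).round(4),'z',np.percentile(q[:,2],[2,50,98]).round(4))
E
python3 held.py; python3 -c "
from h import *
c=cap('top');P=cloud(c);x,y,z=P[...,0],P[...,1],P[...,2]
for ctr in((.575,-.332),(.5436,-.4127)):
  m=(np.hypot(x-ctr[0],y-ctr[1])<.05)&(z>.118)&(z<.135);print(m.sum(),P[m].mean(0))
"
```

```text
[ 0.55518359 -0.37044057  0.26580336] [-0.54572999  0.0778787  -1.25509542] 0.012980149827325184
head 1230 [318. 189.] x [0.0149 0.0293 0.0429] y [-0.0073 -0.0007  0.0064] z [0.018  0.0246 0.0345]
0 [nan nan nan]
0 [nan nan nan]<string>:5: RuntimeWarning: Mean of empty slice.
  ret = um.true_divide(
```

The in-hand key is centred within 1 mm and the camera bias is about 0.5 mm. I'll move over the keyhole.

Emit:
{"fn": "apply_moves", "kwargs": {
  "rows": [
    [[0.14,0.88,0],[0,0,0.017]],
    [[0.14,0.88,0],[0,0,0.017]],
    [[0.14,0.88,0],[0,0,0.017]],
    [[0.14,0.88,0],[0,0,0.017]],
    [[0.14,0.88,0],[0,0,0.017]]
  ]
}}

```text
clock: 25.13
ee_pos: [0.5756, -0.237, 0.264]
orientation: [-0.478, -3.103, -0.001]
ft_force: [0.7, 0.3, -1.1]
gripper_width: 0.013
finger_force: 30.0
```

Emit:
{"fn": "apply_moves", "kwargs": {
  "rows": [
    [[0.14,0.88,0],[0,0,0.017]],
    [[0,0,0],[0,0,0]],
    [[0,0,0],[0,0,0]],
    [[0,0,0],[0,0,0]]
  ]
}}

```text
clock: 25.47
ee_pos: [0.5801, -0.2121, 0.2646]
orientation: [-0.458, -3.107, -0.0]
ft_force: [0.6, 0.2, -0.9]
gripper_width: 0.013
finger_force: 30.0
```

```bash
python3 held.py; python3 -c "
from slot import *
P=np.load('WH.npy')
try: print(slot(P))
except Exception as e: print('E',e)
s=monitor.state();a=R.from_rotvec(s['orientation']).as_matrix();print('close',np.degrees(np.arctan2(a[1,1],a[0,1])),a[:,2])
for n in('scene','top'):
  try: print(n,slot(cloud(cap(n))))
  except Exception as e: print('E',e)
"
```

```text
[ 0.58006526 -0.21207705  0.26462608] [ 0.57696342  0.1615463  -0.90401452] 0.01301815289481137
head 1232 [318. 189.] x [0.0149 0.0293 0.0429] y [-0.0073 -0.0007  0.0065] z [0.0175 0.0246 0.0342]
(((0.5750853419303894, -0.1754041463136673), (0.002216600812971592, 0.0021607817616313696), 28.713254928588867), ((0.5886846780776978, -0.18473996222019196), (0.033889636397361755, 0.056289415806531906), 73.64814758300781), array([351.5, 176. ]))
close 73.20814554998715 [-8.78164159e-04  1.64739506e-04 -9.99999601e-01]
scene (((0.5828610062599182, -0.20766720175743103), (0.012364979833364487, 0.03245285898447037), 71.79714965820312), ((0.5825337171554565, -0.20202629268169403), (0.07123701274394989, 0.061741989105939865), 73.79005432128906), array([257.        , 194.11111111]))
top (((0.5693883299827576, -0.23681484162807465), (0.006548468954861164, 0.043270912021398544), 63.23240280151367), ((0.5693883299827576, -0.23681484162807465), (0.006548468954861164, 0.043270912021398544), 63.23240280151367), array([323.82352941, 154.47058824]))
```

```bash
python3 -c "
from h import *
s=monitor.state();t=s['ee_pos'];print(t)
c=cap('scene');P=cloud(c);a=np.radians(73.2);ey=np.array([np.cos(a),np.sin(a)]);ex=np.array([ey[1],-ey[0]])
D=P[...,:2]-t[:2];X=D@ex;Y=D@ey;Z=P[...,2]
kz=t[2]-.1115
for nm,lo,hi in(('bit',0,.016),('shank',.02,.07),('head',.075,.095)):
  m=(abs(X)<.05)&(abs(Y)<.02)&(Z>kz+lo)&(Z<kz+hi)
  print(nm,m.sum(),'X',np.percentile(X[m],[2,50,98]).round(4),'Y',np.percentile(Y[m],[2,50,98]).round(4),'Z',np.percentile(Z[m],[1,99]).round(4)) if m.sum() else print(nm,0)
m=(abs(X)<.03)&(abs(Y)<.02)&(Z>.12)&(Z<.2);print('lowest',np.percentile(Z[m],[0,1,2]))
# plate edges and slot in tool XY
m=(Z>.094)&(Z<.106)&(abs(X)<.04)&(Y>-.04)&(Y<.03);print('plate',m.sum(),np.percentile(X[m],[1,99]),np.percentile(Y[m],[1,99]))
"
```

```text
[ 0.58010947 -0.21276809  0.26506608]
bit 48 X [-0.0121 -0.0024  0.0153] Y [-0.0035  0.0033  0.0053] Z [0.1542 0.169 ]
shank 56 X [-0.004  -0.0007  0.0048] Y [-0.0019  0.0028  0.0051] Z [0.1749 0.2233]
head 161 X [-0.0417 -0.0116  0.0444] Y [-0.0054  0.0055  0.0096] Z [0.2289 0.2477]
lowest [0.15412189 0.1542722  0.15472368]
plate 253 [-0.02772631  0.02925385] [-0.02342975  0.02878224]
```

Emit:
{"fn": "apply_moves", "kwargs": {
  "rows": [
    [[0.033,0.073,-0.4],[0,0,0]],
    [[0,0,-0.5],[0,0,0]],
    [[0,0,-0.4],[0,0,0]],
    [[0,0,-0.1],[0,0,0]],
    [[0,0,0],[0,0,0]]
  ]
}}

```text
clock: 26.08
ee_pos: [0.5807, -0.2096, 0.2219]
orientation: [-0.458, -3.106, -0.001]
ft_force: [-1.0, 0.2, -1.5]
gripper_width: 0.0125
finger_force: 30.0
```

Emit:
{"fn": "apply_moves", "kwargs": {
  "rows": [
    [[0,0,0],[0,0,0]],
    [[0,0,-0.12],[0,0,0]],
    [[0,0,-0.12],[0,0,0]],
    [[0,0,-0.12],[0,0,0]],
    [[0,0,0],[0,0,0]]
  ]
}}

```text
clock: 26.5
ee_pos: [0.581, -0.2097, 0.212]
orientation: [-0.458, -3.107, -0.0]
ft_force: [0.2, 0.2, -2.0]
gripper_width: 0.0131
finger_force: 30.0
```

Emit:
{"fn": "apply_moves", "kwargs": {
  "rows": [
    [[0,0,-0.12],[0,0,0]],
    [[0,0,-0.12],[0,0,0]],
    [[0,0,0],[0,0,0]]
  ]
}}

```text
clock: 26.75
ee_pos: [0.581, -0.2096, 0.2046]
orientation: [-0.458, -3.107, -0.0]
ft_force: [-0.2, 1.2, -1.4]
gripper_width: 0.0131
finger_force: 30.0
```

No contact force, so the bit is in the keyhole. I'll continue down.

Emit:
{"fn": "apply_moves", "kwargs": {
  "rows": [
    [[0,0,-0.12],[0,0,0]],
    [[0,0,-0.12],[0,0,0]],
    [[0,0,0],[0,0,0]]
  ]
}}

```text
clock: 27.0
ee_pos: [0.581, -0.2096, 0.1974]
orientation: [-0.458, -3.107, -0.0]
ft_force: [-0.1, -0.8, -1.7]
gripper_width: 0.0128
finger_force: 30.0
```

Emit:
{"fn": "apply_moves", "kwargs": {
  "rows": [
    [[0,0,-0.12],[0,0,0]],
    [[0,0,-0.12],[0,0,0]],
    [[0,0,0],[0,0,0]]
  ]
}}

```text
clock: 27.25
ee_pos: [0.581, -0.2097, 0.1902]
orientation: [-0.458, -3.107, -0.0]
ft_force: [-0.5, 0.7, -1.3]
gripper_width: 0.0129
finger_force: 30.0
```

Emit:
{"fn": "apply_moves", "kwargs": {
  "rows": [
    [[0,0,-0.12],[0,0,0]],
    [[0,0,-0.12],[0,0,0]],
    [[0,0,0],[0,0,0]]
  ]
}}

```text
clock: 27.5
ee_pos: [0.581, -0.2096, 0.183]
orientation: [-0.458, -3.107, -0.0]
ft_force: [0.2, 0.5, -1.4]
gripper_width: 0.0129
finger_force: 30.0
```

Emit:
{"fn": "apply_moves", "kwargs": {
  "rows": [
    [[0,0,-0.1],[0,0,0]],
    [[0,0,0],[0,0,0]],
    [[0,0,0],[0,0,0]],
    [[0,0,0],[0,0,0]]
  ]
}}

```text
clock: 27.83
ee_pos: [0.5814, -0.2098, 0.1809]
orientation: [0.458, 3.108, -0.0]
ft_force: [0.2, 0.2, -0.9]
gripper_width: 0.0131
finger_force: 30.0
```

Fully in. I'll turn it clockwise.

Emit:
{"fn": "apply_moves", "kwargs": {
  "rows": [
    [[0,0,0],[0,0,-0.15]],
    [[0,0,0],[0,0,-0.15]],
    [[0,0,0],[0,0,-0.15]],
    [[0,0,0],[0,0,0]]
  ]
}}

```text
clock: 28.17
ee_pos: [0.5814, -0.2098, 0.181]
orientation: [1.006, 2.976, 0.0]
ft_force: [1.1, -0.2, -1.8]
gripper_width: 0.0129
finger_force: 30.0
```

```bash
python3 -c "
from h import *
s=monitor.state();print(s['ee_pos'],s['ft_force'],s['ft_torque'],s['joint_pos'])"
```

```text
[ 0.58142858 -0.20978802  0.18099812] [ 1.05075051 -0.17014835 -1.8336008 ] [ 0.03888664 -0.14245457 -0.01730182] [-3.84005396e-01  3.04104626e-01  1.92425847e+00  7.40489444e-05
  9.12942119e-01 -1.30304475e+00]
```

Emit:
{"fn": "apply_moves", "kwargs": {
  "rows": [
    [[0,0,0],[0,0,-0.155]],
    [[0,0,0],[0,0,-0.155]],
    [[0,0,0],[0,0,-0.155]],
    [[0,0,0],[0,0,-0.155]],
    [[0,0,0],[0,0,0]]
  ]
}}

```text
clock: 28.58
ee_pos: [0.5815, -0.2098, 0.181]
orientation: [1.689, 2.649, 0.0]
ft_force: [0.3, 0.5, -1.5]
gripper_width: 0.013
finger_force: 30.0
```

Emit:
{"fn": "apply_moves", "kwargs": {
  "rows": [
    [[0,0,0],[0,0,-0.155]],
    [[0,0,0],[0,0,-0.155]],
    [[0,0,0],[0,0,-0.155]],
    [[0,0,0],[0,0,-0.155]],
    [[0,0,0],[0,0,0]]
  ]
}}

```text
clock: 29.0
ee_pos: [0.5817, -0.2097, 0.181]
orientation: [2.274, 2.167, 0.001]
ft_force: [1.6, 0.9, -2.1]
gripper_width: 0.013
finger_force: 30.0
```

```bash
cat > st.py <<'E'
from h import *
s=monitor.state();a=R.from_rotvec(s['orientation']).as_matrix();print(s['ee_pos'],s['ft_force'].round(1),s['ft_torque'].round(3),s['joint_pos'].round(3),'close',np.degrees(np.arctan2(a[1,1],a[0,1])).round(2),a[:,2].round(4))
E
python3 st.py
```

```text
[ 0.58167786 -0.20972923  0.18102995] [ 1.6  0.9 -2.1] [ 0.37  -0.527  0.053] [-0.384  0.304  1.924  0.     0.913 -0.336] close -2.77 [ 8.e-04  0.e+00 -1.e+00]
```

Emit:
{"fn": "apply_moves", "kwargs": {
  "rows": [
    [[0,0,0],[0,0,-0.1]],
    [[0,0,0],[0,0,-0.06]],
    [[0,0,0],[0,0,0]]
  ]
}}

```text
clock: 29.25
ee_pos: [0.5817, -0.2098, 0.181]
orientation: [2.4, 2.026, 0.001]
ft_force: [2.5, 2.0, -2.2]
gripper_width: 0.0132
finger_force: 30.0
```

```bash
python3 st.py
```

```text
[ 0.58171378 -0.20979906  0.18102864] [ 2.5  2.  -2.2] [ 0.458 -0.986 -0.013] [-0.384  0.304  1.924  0.     0.912 -0.216] close -9.65 [ 9.e-04 -1.e-04 -1.e+00]
```

Emit:
{"fn": "apply_moves", "kwargs": {
  "rows": [
    [[0,0,0],[0,0,-0.09]],
    [[0,0,0],[0,0,0]],
    [[0,0,0],[0,0,0]]
  ]
}}

```text
clock: 29.5
ee_pos: [0.5816, -0.2098, 0.181]
orientation: [2.47, 1.941, 0.001]
ft_force: [3.8, 1.7, -0.6]
gripper_width: 0.0128
finger_force: 30.0
```

```bash
python3 st.py
```

```text
[ 0.58163237 -0.20978603  0.1810286 ] [ 3.8  1.7 -0.6] [ 0.558 -1.155  0.056] [-0.384  0.304  1.924  0.     0.913 -0.146] close -13.67 [ 7.e-04 -0.e+00 -1.e+00]
```

Emit:
{"fn": "apply_moves", "kwargs": {
  "rows": [
    [[0,0,0],[0,0,-0.07]],
    [[0,0,0],[0,0,0]],
    [[0,0,0],[0,0,0]]
  ]
}}

```text
clock: 29.75
ee_pos: [0.5817, -0.2098, 0.181]
orientation: [2.523, 1.871, 0.001]
ft_force: [4.6, 0.9, -2.3]
gripper_width: 0.013
finger_force: 30.0
```

```bash
python3 st.py
```

```text
[ 0.58173213 -0.20984865  0.18103659] [ 4.6  0.9 -2.3] [ 0.496 -1.506  0.546] [-0.384  0.304  1.924  0.     0.912 -0.09 ] close -16.87 [ 9.e-04 -4.e-04 -1.e+00]
```

The stop is felt (torque rose to 0.55 Nm). I'll turn back home.

Emit:
{"fn": "apply_moves", "kwargs": {
  "rows": [
    [[0,0,0],[0,0,0.154]],
    [[0,0,0],[0,0,0.154]],
    [[0,0,0],[0,0,0.154]],
    [[0,0,0],[0,0,0.154]],
    [[0,0,0],[0,0,0.154]]
  ]
}}

```text
clock: 30.17
ee_pos: [0.5813, -0.2098, 0.1808]
orientation: [-1.844, -2.543, 0.0]
ft_force: [2.9, 1.1, -2.5]
gripper_width: 0.0128
finger_force: 30.0
```

Emit:
{"fn": "apply_moves", "kwargs": {
  "rows": [
    [[0,0,0],[0,0,0.154]],
    [[0,0,0],[0,0,0.154]],
    [[0,0,0],[0,0,0.154]],
    [[0,0,0],[0,0,0.154]],
    [[0,0,0],[0,0,0.154]]
  ]
}}

```text
clock: 30.58
ee_pos: [0.5812, -0.2098, 0.1808]
orientation: [-1.003, -2.977, 0.0]
ft_force: [2.3, 0.0, -2.0]
gripper_width: 0.0129
finger_force: 30.0
```

Emit:
{"fn": "apply_moves", "kwargs": {
  "rows": [
    [[0,0,0],[0,0,0.154]],
    [[0,0,0],[0,0,0.154]],
    [[0,0,0],[0,0,0.154]],
    [[0,0,0],[0,0,0.05]],
    [[0,0,0],[0,0,0]]
  ]
}}

```text
clock: 31.0
ee_pos: [0.581, -0.2099, 0.1807]
orientation: [-0.396, -3.116, 0.0]
ft_force: [-0.1, 0.7, -1.9]
gripper_width: 0.0128
finger_force: 30.0
```

```bash
python3 st.py
```

```text
[ 0.58100023 -0.20988098  0.18073889] [-0.1  0.7 -1.9] [ 0.117 -0.17   0.021] [-0.384  0.304  1.925 -0.     0.913 -1.702] close 75.52 [-7.e-04 -0.e+00 -1.e+00]
```

Emit:
{"fn": "apply_moves", "kwargs": {
  "rows": [
    [[0,0,0],[0,0,0.07]],
    [[0,0,0],[0,0,0]],
    [[0,0,0],[0,0,0]]
  ]
}}

```text
clock: 31.25
ee_pos: [0.5809, -0.2098, 0.1807]
orientation: [-0.321, -3.124, 0.0]
ft_force: [-0.1, 1.0, -1.7]
gripper_width: 0.0128
finger_force: 30.0
```

```bash
python3 st.py
```

```text
[ 0.58090368 -0.20980991  0.18065216] [-0.1  1.  -1.7] [ 0.046 -0.102  0.006] [-0.384  0.304  1.925 -0.     0.914 -1.75 ] close 78.25 [-1.e-03  1.e-04 -1.e+00]
```

Emit:
{"fn": "apply_moves", "kwargs": {
  "rows": [
    [[0,0,0],[0,0,0.03]],
    [[0,0,0],[0,0,0]],
    [[0,0,0],[0,0,-0.07]],
    [[0,0,0],[0,0,-0.05]],
    [[0,0,0],[0,0,0]]
  ]
}}

```text
clock: 31.67
ee_pos: [0.5812, -0.2097, 0.1808]
orientation: [-0.434, -3.111, -0.0]
ft_force: [-0.4, 0.5, -1.2]
gripper_width: 0.0129
finger_force: 30.0
```

Emit:
{"fn": "apply_moves", "kwargs": {
  "rows": [
    [[0,0,0.12],[0,0,0]],
    [[0,0,0.12],[0,0,0]],
    [[0,0,0.12],[0,0,0]],
    [[0,0,0],[0,0,0]]
  ]
}}

```text
clock: 32.0
ee_pos: [0.5818, -0.21, 0.1927]
orientation: [0.43, 3.111, -0.001]
ft_force: [-0.1, -0.2, -1.8]
gripper_width: 0.0134
finger_force: 30.0
```

```bash
python3 st.py
```

```text
[ 0.58178561 -0.20998712  0.19272887] [-0.1 -0.2 -1.8] [ 0.088 -0.201 -0.013] [-0.384  0.289  1.919 -0.     0.932 -1.68 ] close 74.26 [ 1.2e-03 -5.0e-04 -1.0e+00]
```

Emit:
{"fn": "apply_moves", "kwargs": {
  "rows": [
    [[0,0,0.2],[0,0,0]],
    [[0,0,0.25],[0,0,0]],
    [[0,0,0.3],[0,0,0]],
    [[0,0,0.4],[0,0,0]],
    [[0,0,0.5],[0,0,0]]
  ]
}}

```text
clock: 32.42
ee_pos: [0.5811, -0.2097, 0.2421]
orientation: [-0.431, -3.111, -0.0]
ft_force: [0.4, -0.7, -2.1]
gripper_width: 0.0131
finger_force: 30.0
```

Emit:
{"fn": "apply_moves", "kwargs": {
  "rows": [
    [[0,0,0.5],[0,0,0]],
    [[0,0,0.3],[0,0,0]],
    [[0,0,0],[0,0,0]]
  ]
}}

```text
clock: 32.67
ee_pos: [0.5824, -0.2102, 0.268]
orientation: [0.431, 3.108, -0.001]
ft_force: [0.2, -0.0, -0.5]
gripper_width: 0.0129
finger_force: 30.0
```

Emit:
{"fn": "apply_moves", "kwargs": {
  "rows": [
    [[-0.146,-0.891,0],[0,0,-0.021]],
    [[-0.146,-0.891,0],[0,0,-0.021]],
    [[-0.146,-0.891,0],[0,0,-0.021]],
    [[-0.146,-0.891,0],[0,0,-0.021]],
    [[-0.146,-0.891,0],[0,0,-0.021]]
  ]
}}

```text
clock: 33.08
ee_pos: [0.5588, -0.3445, 0.2646]
orientation: [-0.56, -3.091, -0.0]
ft_force: [-0.0, 0.1, -0.6]
gripper_width: 0.013
finger_force: 30.0
```

Emit:
{"fn": "apply_moves", "kwargs": {
  "rows": [
    [[-0.146,-0.891,0],[0,0,-0.021]],
    [[0,0,0],[0,0,0]],
    [[0,0,0],[0,0,0]],
    [[0,0,0],[0,0,0]]
  ]
}}

```text
clock: 33.42
ee_pos: [0.5548, -0.3697, 0.2645]
orientation: [-0.585, -3.086, -0.001]
ft_force: [0.1, 0.4, -2.0]
gripper_width: 0.0126
finger_force: 30.0
```

```bash
python3 st.py; python3 held.py; python3 -c "
from h import *
P=np.load('WH.npy');x,y,z=P[...,0],P[...,1],P[...,2]
for c in((.572,-.328),(.5406,-.4087)):
  m=(np.hypot(x-c[0],y-c[1])<.05)&(z>.12)&(z<.134)&(abs((x-c[0])*.367+(y-c[1])*.93)<.012);print(m.sum(),cv2.minAreaRect(P[m][:,:2].astype(np.float32)))
"
```

```text
[ 0.55479597 -0.36973596  0.26454397] [ 0.1  0.4 -2. ] [ 0.08  -0.161  0.028] [-0.623  0.283  1.78   0.     1.08  -1.819] close 68.55 [-7.e-04  7.e-04 -1.e+00]
[ 0.55479597 -0.36973596  0.26454397] [ 0.14717067  0.43001448 -1.99071804] 0.012648129881547529
head 1236 [318. 189.] x [0.0149 0.0294 0.0428] y [-0.0073 -0.0007  0.0064] z [0.0179 0.0246 0.0342]
1105 ((0.5655658841133118, -0.324524462223053), (0.021981310099363327, 0.07077652215957642), 69.59760284423828)
1094 ((0.5326933860778809, -0.40677759051322937), (0.022991979494690895, 0.06990533322095871), 65.99304962158203)
```

The key is still square in the hand. I'll lower it into its place.

Emit:
{"fn": "apply_moves", "kwargs": {
  "rows": [
    [[0.01,-0.02,-0.5],[0,0,0]],
    [[0,0,-0.7],[0,0,0]],
    [[0,0,-0.7],[0,0,0]],
    [[0,0,-0.6],[0,0,0]],
    [[0,0,-0.4],[0,0,0]]
  ]
}}

```text
clock: 33.88
ee_pos: [0.5547, -0.3693, 0.1752]
orientation: [-0.583, -3.085, -0.002]
ft_force: [-0.2, -0.3, -1.3]
gripper_width: 0.0132
finger_force: 30.0
```

Emit:
{"fn": "apply_moves", "kwargs": {
  "rows": [
    [[0,0,-0.3],[0,0,0]],
    [[0,0,-0.25],[0,0,0]],
    [[0,0,0],[0,0,0]],
    [[0,0,0],[0,0,0]]
  ]
}}

```text
clock: 34.22
ee_pos: [0.5556, -0.3708, 0.1618]
orientation: [0.584, 3.087, -0.0]
ft_force: [0.4, -0.1, -1.1]
gripper_width: 0.0127
finger_force: 30.0
```

```bash
python3 st.py
```

```text
[ 0.55557305 -0.37076998  0.16181461] [ 0.4 -0.1 -1.1] [ 0.063 -0.159  0.017] [-0.623  0.402  1.828  0.     0.912 -1.82 ] close 68.56 [ 2.e-04 -1.e-04 -1.e+00]
```

Emit:
{"fn": "apply_moves", "kwargs": {
  "rows": [
    [[0,0,-0.12],[0,0,0]],
    [[0,0,-0.12],[0,0,0]],
    [[0,0,0],[0,0,0]]
  ]
}}

```text
clock: 34.47
ee_pos: [0.5552, -0.3708, 0.1542]
orientation: [-0.585, -3.087, -0.0]
ft_force: [0.0, 1.0, -1.4]
gripper_width: 0.013
finger_force: 30.0
```

Emit:
{"fn": "apply_moves", "kwargs": {
  "rows": [
    [[0,0,-0.08],[0,0,0]],
    [[0,0,0],[0,0,0]],
    [[0,0,0],[0,0,0]]
  ]
}}

```text
clock: 34.72
ee_pos: [0.5553, -0.3708, 0.152]
orientation: [-0.585, -3.087, -0.0]
ft_force: [0.9, -0.3, -1.6]
gripper_width: 0.0131
finger_force: 30.0
```

Emit:
{"fn": "apply_moves", "kwargs": {
  "rows": [
    [[0,0,-0.02],[0,0,0]],
    [[0,0,0],[0,0,0]]
  ]
}}

```text
clock: 34.88
ee_pos: [0.5554, -0.3709, 0.1516]
orientation: [0.585, 3.086, -0.0]
ft_force: [0.2, 0.2, -2.1]
gripper_width: 0.0127
finger_force: 30.0
```

Emit:
{"fn": "apply_moves", "kwargs": {
  "rows": [
    [[0,0,0],[0,0,0]],
    [[0,0,0],[0,0,0]],
    [[0,0,0],[0,0,0]],
    [[0,0,0],[0,0,0]],
    [[0,0,0],[0,0,0]]
  ],
  "grip": 0.4
}}

```text
clock: 35.3
ee_pos: [0.5554, -0.3708, 0.1515]
orientation: [0.585, 3.087, -0.0]
ft_force: [-0.3, 0.3, -0.3]
gripper_width: 0.036
finger_force: 0.0
```

Emit:
{"fn": "apply_moves", "kwargs": {
  "rows": [
    [[0,0,0.3],[0,0,0]],
    [[0,0,0.6],[0,0,0]],
    [[0,0,0.9],[0,0,0]],
    [[0,0,1],[0,0,0]],
    [[0,0,1],[0,0,0]]
  ]
}}

```text
clock: 35.72
ee_pos: [0.5551, -0.3706, 0.2672]
orientation: [-0.584, -3.086, -0.0]
ft_force: [0.3, 0.3, 1.3]
gripper_width: 0.0366
finger_force: 0.0
```

Emit:
{"fn": "apply_moves", "kwargs": {
  "rows": [
    [[0,0,0.6],[0,0,0]],
    [[0.6,-0.24,0],[0,0,0]],
    [[0.6,-0.24,0],[0,0,0]],
    [[0,0,0],[0,0,0]],
    [[0,0,0],[0,0,0]]
  ]
}}

```text
clock: 36.13
ee_pos: [0.5916, -0.3852, 0.2838]
orientation: [0.584, 3.087, -0.0]
ft_force: [-0.2, -0.9, -0.7]
gripper_width: 0.0367
finger_force: 0.0
```

```bash
python3 st.py; python3 -c "
from h import *
c=cap('wrist');P=cloud(c);save(c,'w9.png')
x,y,z=P[...,0],P[...,1],P[...,2]
r=(np.hypot(x-.555,y+.3675)<.06)
for lo,hi in((.15,.2),(.12,.133)):
  m=r&(z>lo)&(z<hi)
  k,lb,st,ce=cv2.connectedComponentsWithStats(m.astype(np.uint8))
  for i in range(1,k):
    if st[i,4]>40: print(lo,st[i,4],cv2.minAreaRect(P[lb==i][:,:2].astype(np.float32)),P[lb==i].mean(0).round(4),np.percentile(P[lb==i][:,2],95))
"
```

```text
[ 0.59163531 -0.38522566  0.28381294] [-0.2 -0.9 -0.7] [ 0.085 -0.137  0.009] [-0.61   0.327  1.684 -0.     1.13  -1.807] close 68.56 [ 1.e-04 -1.e-04 -1.e+00]
0.15 682 ((0.5556203722953796, -0.37091493606567383), (0.013269028626382351, 0.034171510487794876), 68.460205078125) [ 0.5546 -0.3707  0.1854] 0.18782377777367426
0.12 1212 ((0.5405869483947754, -0.40874767303466797), (0.015514499507844448, 0.08380278944969177), 69.18728637695312) [ 0.5388 -0.4073  0.1269] 0.12825848214567676
0.12 400 ((0.52895587682724, -0.36198335886001587), (0.01468911487609148, 0.028074663132429123), 68.8216781616211) [ 0.5282 -0.3606  0.127 ] 0.12825416766365075
0.12 1232 ((0.5716125965118408, -0.328380286693573), (0.017815787345170975, 0.08483386784791946), 70.77052307128906) [ 0.5695 -0.3288  0.1267] 0.12834077786762257
0.12 221 ((0.5864794850349426, -0.3834379017353058), (0.013238647021353245, 0.017574980854988098), 68.34526824951172) [ 0.5871 -0.3838  0.1269] 0.12827727535520783
```

View pics/w9.png

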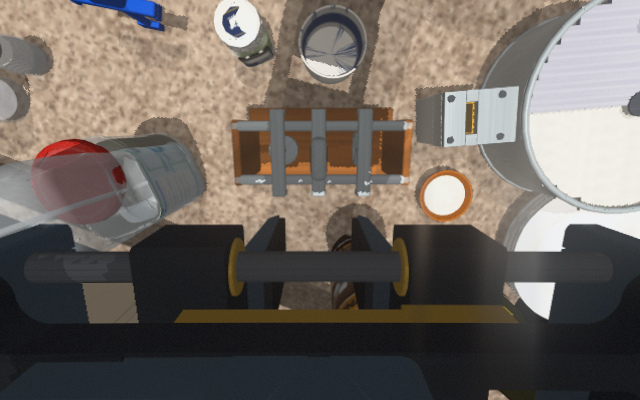

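The last wrist view shows the key hanging squarely at (318,155), within 1.5 mm of where it started. The opener and scoop have not moved, the keyhole slot at (472,117) is in line, the leaf is closed and the gripper touches nothing. I'll hand in.

```bash
python3 -c "
from rig import bot
print(bot.hand_in())"
```

```text
the job is handed in; nothing more can be done
None
```

I handed the job in at about 36 s of robot time, with no verdict returned: all three jars are in the locker, the ring is at its locked stop, the key was turned to its stop and back home, and it hangs back in its place about 1.5 mm from where it started, with the opener and scoop unmoved.

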